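# Hook a tray bracket into the slotted post of a bakery tray stand and lock it

### The arm

A 6-joint arm with a two-finger parallel gripper is mounted at the origin on the work surface. World frame = base frame: x ahead of the robot, y to its left, z up, the work surface at z = 0. Lengths are in m, angles in rad, forces in N, time in s.
With the tool pointing down it reaches from about 0.375 to 0.925 m from the base axis. Payload 5.7 kg.
Tool frame: the origin (TCP) lies midway between the tips of the shut fingers; the grasp point (between the pads) lies grip_point_offset behind it (grip_point_offset is the distance from the TCP to the grasp point, in m); z points along the fingers, y is the direction in which the jaws open and shut (so a half turn about z gives the same grasp; the last joint's range is limited). The gripper opens to 88 mm and grips with 3 to 60 N. Pads are 20 mm wide; open, the fingers measure 115 mm over their backs; the gripper's body (75 mm by 178 mm) begins 61 mm behind the grasp point.
Start: joints at [-1.443, 0.359, 1.51, -0, 1.272, -0.115], TCP at [0.144, -0.582, 0.223] pointing down, gripper open.
Joint ranges: [-2.97, 2.97], [-1.01, 2.36], [0.21, 2.38], [-0.96, 4.11], [0.2, 2.71], [-2.98, 2.98]. Speed limits (rad/s): [2.39, 2.39, 3.14, 3.14, 3.14, 3.14].

### API

Orientations are given as a unit quaternion [w, x, y, z].
In Python, from station import observe, capture, camera_params, finish_job, grip_point_offset gives the robot as it stands. The module is installed in compiled form; this text tells all that it offers.
- The arm moves only by the tool play_rows, never from a script. Its argument "moves" is a list of rows, each a list of 5 numbers: the gripper command: -1 is shut, 1 is fully open, values between are in proportion, then the shift along the tool's x, y, z in m, then the turn about the tool's z in degrees. A call has 1 to 12 rows; each row shifts and turns the pose as measured when the row begins, along the tool's axes as they then stand; what a row does not reach is not made up. A row lasts 1/8 s, in which the tool goes at most 62.5 mm and 10.7 degrees, less where a joint would pass 70% of its speed; a pose out of reach is approached as far as the arm can. A call is refused whole if a number of a shift passes 0.0625 or a number of a turn 10.7, either way. A call with a gripper value outside its range is refused whole. The fingers move at their own pace and stop on an object; "newtons" is the grip in N (left out, the last holds). Time passes only in rows, so rows that do not move let the fingers close. It gives the time, the measured TCP pose, the force and the opening at its end, in the units of the state.
- observe(): the state, without advancing time (a new reading comes with each control period).
- capture(name): name is "side" or "top"; returns (picture, depth): 384x512x3 uint8, red, green, blue; 384x512 float32, m along the optical axis (not along the pixel's ray), 0 where there is no reading.
- camera_params(name): a dict with "fx", "fy", "cx", "cy" (pixels), "k1" (the pictures are not rectified: a ray, as slopes to the right and down, at radius r is drawn at 1 + k1 r^2 times it, then the intrinsics apply), "camera_from_world" (4x4, takes a point from world to camera coordinates). Camera axes: x right, y up, looking along -z (the intrinsics and any distortion apply to the point x, -y, -z); pixel columns grow to the right and rows downward; lengths in m; the calibration is good to about 2 mm. A picture is of the moment at which its call begins. camera_params takes no time and is no camera call.
- finish_job(): hands the job in, once; it reports no verdict.
The state is a dict: "t": time; "joint_pos": joint angles; "joint_velocities": joint speeds; "joint_torque": joint torques, N m; "ee_pos": TCP position; "tool_rot": TCP orientation; "ft_force": force on the tool from outside, world axes, zero at the start; "torque": the same for the moment, N m; "width": finger opening in m.
Only numpy, scipy, OpenCV 4.12 (cv2) and the standard library are available. Lean on these libraries where they do the work, as an engineer would, in place of code of your own. Each camera call takes 0.05 s, during which the arm holds its last target.

### The job

Take the loose blue bracket out of its wooden rest, hook its two steel claws into the two slots of the empty steel post, and press it gently down until it has pushed the orange lock tab of the post fully down, then let go and leave it hanging there level. Let the bracket itself drive the tab down once it is hooked in, never force it, and leave the other things on the table alone.

Things in the scene. Friction and masses are not known exactly. Their poses are not given: they have to be found in the camera images.
- bracket_grip (a point): Middle of the top bar of the loose blue bracket, to be gripped here from above. Its x axis runs along the bar to the claws, z up; all lies in its x-z plane. Bar 12 mm thick (y), 24 mm high (12 above and below this point), from x = -90 (with a 12 mm high stop on top) to x = +70 mm, the flat back of the upright spine. Spine 8 mm thick, its foot 78 mm below this point. Mass about 0.35 kg.
- bracket_back (a point): Centre of the flat back of the bracket's spine, 33 mm below the grip point and 70 mm along x. Two steel claws, 6 mm thick with rounded noses, stick out 14 mm from the back; each has a neck 8 mm high and, 8 mm from the back, a nib hanging 14 mm below the neck. The undersides of the necks are 29 mm above and 21 mm below this point. Axes as the bracket's.
- bracket_pad (a point): Centre of the top of the black press pad (30 mm along x, 24 mm wide) on the bracket's bar close to the spine: 18 mm above the grip point and 52 mm along x from it, so 18 mm in front of the spine's back. A place to press down. Axes as the bracket's.
- rest: Dark wooden rest, fixed, in which the bracket starts upright; origin under its middle, below the grip point, axes as the bracket's. Board 210 x 80 x 12 mm with two forks holding the bar and the spine (2 mm play either side), each over 50 mm from the grip point along x. Lift the bracket straight up by 25 mm or more to free it.
- post: Empty slotted steel post, fixed. Origin on the table below the middle of its front face, which looks along its -x (to the robot). The bracket fits with its x along the post's x, its back on the front face (x = 0, y = 0). Strip 6 mm thick, 54 mm wide; two slots on its centre line, 9.5 mm wide, 28 mm high, one 50 mm above the other, through which the claws go. Foot 130 x 120 x 10 mm.
- post_mark (a point): Point on the post's front, 150 mm above the table; axes as the post's. The STRIP'S HEIGHT IS NOT MEASURED: it is set up to 12 mm higher or lower than these nominal heights: slots 123-151 and 173-201, top 225, raised tab 108 mm. Nominal heights of the bracket's grip point: 191-197 mm while the claws go in, 186 lowered onto the raised tab (nibs now hooked behind the strip), 178 mm locked.
- lock_tab (a joint): Orange lock tab on the front of the empty post, below the lower slot, 36 mm wide, standing 17 mm out; the foot of the bracket's spine pushes it. 0 = up, 0.008 m = fully down at its stop. It slides stiffly (about 8 N), stays where it is left and may start up to 1 mm down. The stop is hard: force rises steeply there; a push of 12 to 20 N is plenty, more than about 25 N would damage it.
- full_post: A second post, the same but with a blue bracket already fitted and locked; leave alone, it shows how it should look. Origin and axes as for the empty post; its bracket reaches 161 mm out along its -x axis, 100 to 202 mm above the table. It may stand to the left or right of the empty post.
- tray_mid (a point): Aluminium tray with biscuits, 200 x 150 x 22 mm, leave alone; its centre.
- jar_mid (a point): Amber jar with steel cap, 72 mm across, 110 mm high, leave alone; its centre.
- mug_mid (a point): White mug, 80 mm across, 90 mm high, leave alone; its centre.
- bowl_mid (a point): Steel bowl, 110 mm across, 50 mm high, leave alone; its centre.
- tin_mid (a point): Green tin, 74 mm across, 100 mm high, leave alone; its centre.
- scraper_grip (a point): Spatula lying flat, 260 mm long, leave alone; point on its handle.
- timer_mid (a point): Kitchen timer with red dial, 60 x 70 mm, 53 mm high, leave alone; its centre.
Mind the look-alikes: they are no part of the job. What is meant by the part that bears bracket_grip is not turquoise, and is the larger of those in its own colour.

How it is judged:
By the outcome, as a careful person would: the job done as asked, in the order asked, and still so for the second after the job is handed in, with the robot touching nothing.
It also fails if it takes over 58 s, if anything falls off the work surface, if the arm or the gripper's body presses on something with over 40 N, if the wrist force passes 120 N, or if a joint passes its speed limit or range.

## Working session

There is one attempt and no reset: what is moved stays moved. The work goes in short steps, Python scripts to look and compute and a tool call to move; the robot and the scene stay as the last step left them, time stands still between calls to the robot, and variables do not carry over. Pictures are saved under pics/ and viewed, and the job is handed in when it is done.

Besides the shell and the picture viewer there is one more tool, called after "Emit:" as name([rows], argument=value, ...), one row to a line, values as JSON. play_rows: Moves the arm, as the interface text tells. Its arguments: {"type":"object","properties":{"moves":{"type":"array","items":{"type":"array","items":{"type":"number"}}},"newtons":{"type":"number"}},"required":["moves"]}

```bash
mkdir -p pics; python3 - <<'E'
from station import *
import numpy as np,cv2
s=observe();print(s, grip_point_offset)
for n in("side","top"):
    p,d=capture(n);cv2.imwrite(f"pics/{n}0.png",p[:,:,::-1]);np.savez(f"{n}0.npz",p=p,d=d)
    print(n,camera_params(n))
E
```

```text
{'t': 0.0, 'joint_pos': array([-1.44314574e+00,  3.59492482e-01,  1.51143617e+00, -6.32756023e-06,
        1.27248614e+00, -1.15111891e-01]), 'joint_velocities': array([ 0.00089158,  0.00207539, -0.00118019, -0.00035569, -0.00144706,
       -0.00031831]), 'joint_torque': array([ 4.53579749e-03, -5.15362608e+01, -2.70722169e+01,  6.79785688e-02,
        3.50518269e-02, -1.75608143e-04]), 'ee_pos': array([ 0.14412577, -0.58172025,  0.22181563]), 'tool_rot': array([-9.11030720e-04,  9.92641813e-01,  1.21084274e-01, -8.73490453e-06]), 'ft_force': array([-0.78055069,  0.23895774, -0.69624973]), 'torque': array([-0.01638696,  0.02138384, -0.04081963]), 'width': 0.08823544823556242} 0.0187
side {'fx': 497.3178869246699, 'fy': 497.3178869246699, 'cx': 249.10923291788458, 'cy': 191.96447797299246, 'k1': -0.22121637954775264, 'camera_from_world': array([[-0.99899758, -0.04333832,  0.01120863,  0.56256503],
       [ 0.03906588, -0.72179927,  0.69099904, -0.09484115],
       [-0.02185636,  0.69074424,  0.72276877, -1.57609162],
       [ 0.        ,  0.        ,  0.        ,  1.        ]])}
top {'fx': 350.7974378072268, 'fy': 350.7974378072268, 'cx': 255.4346361164638, 'cy': 188.06877872998658, 'k1': 0.0039978490667384615, 'camera_from_world': array([[-2.90314521e-02, -9.99566807e-01, -4.83459534e-03,
        -1.49009972e-02],
       [ 9.90101369e-01, -2.94203057e-02,  1.37236018e-01,
        -5.75042888e-01],
       [-1.37318803e-01, -8.02578597e-04,  9.90526578e-01,
        -1.11471198e+00],
       [ 0.00000000e+00,  0.00000000e+00,  0.00000000e+00,
         1.00000000e+00]])}
```

View pics/side0.png

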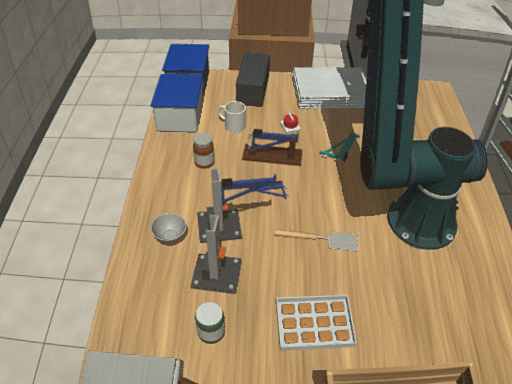

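View pics/top0.png

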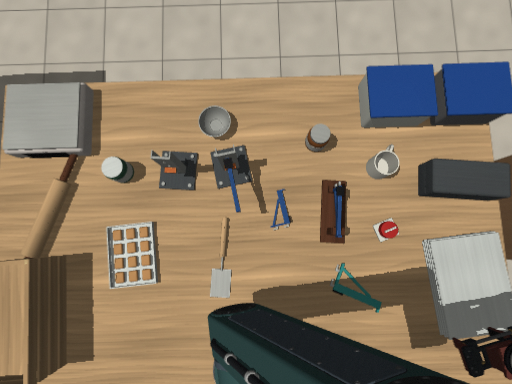

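```bash
cat > h.py <<'E'
import numpy as np,cv2
from station import camera_params
def crop(name,src,r,out,k):
    p=np.load(src)['p'];x0,y0,x1,y1=r
    c=cv2.resize(p[y0:y1,x0:x1],None,fx=k,fy=k,interpolation=cv2.INTER_CUBIC)[:,:,::-1].copy()
    for x in range((x0+9)//10*10,x1,10): cv2.putText(c,str(x),(int((x-x0+.5)*k),8),0,.3,(0,0,255));cv2.line(c,(int((x-x0+.5)*k),10),(int((x-x0+.5)*k),14),(0,0,255))
    for y in range((y0+9)//10*10,y1,10): cv2.putText(c,str(y),(0,int((y-y0+.5)*k)),0,.3,(0,0,255))
    cv2.imwrite('pics/'+out,c)
def proj(n,P):
    c=camera_params(n);P=np.atleast_2d(P);q=P@c['camera_from_world'][:3,:3].T+c['camera_from_world'][:3,3]
    x=q[:,0]/-q[:,2];y=-q[:,1]/-q[:,2];r=x*x+y*y;f=1+c['k1']*r
    return np.c_[c['fx']*x*f+c['cx'],c['fy']*y*f+c['cy']]
def ray(n,uv):
    c=camera_params(n);uv=np.atleast_2d(np.float64(uv))
    d=np.c_[(uv[:,0]-c['cx'])/c['fx'],(uv[:,1]-c['cy'])/c['fy']];s=d.copy()
    for _ in range(30): s=d/(1+c['k1']*(s**2).sum(1,keepdims=True))
    R=c['camera_from_world'][:3,:3];t=c['camera_from_world'][:3,3]
    D=np.c_[s[:,0],-s[:,1],-np.ones(len(s))]@R
    return -R.T@t,D
def atz(n,uv,z):
    o,D=ray(n,uv);return o+D*((z-o[2])/D[:,2])[:,None]
def bydepth(n,uv,d):
    o,D=ray(n,uv);return o+D*np.atleast_1d(d)[:,None]
def tri(a,b): # side uv, top uv
    o1,d1=ray('side',a);o2,d2=ray('top',b);d1=d1[0];d2=d2[0]
    A=np.c_[d1,-d2];s=np.linalg.lstsq(A,o2-o1,rcond=None)[0]
    p,q=o1+s[0]*d1,o2+s[1]*d2;return (p+q)/2,np.linalg.norm(p-q)
E
python3 - <<'E'
from h import *
crop('s','side0.npz',(230,115,330,190),'c1.png',8)
crop('s','top0.npz',(260,170,360,245),'c2.png',8)
crop('s','side0.npz',(180,160,300,300),'c3.png',4)
crop('s','top0.npz',(140,135,260,225),'c4.png',6)
E
```

```text
(no output)
```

View pics/c1.png

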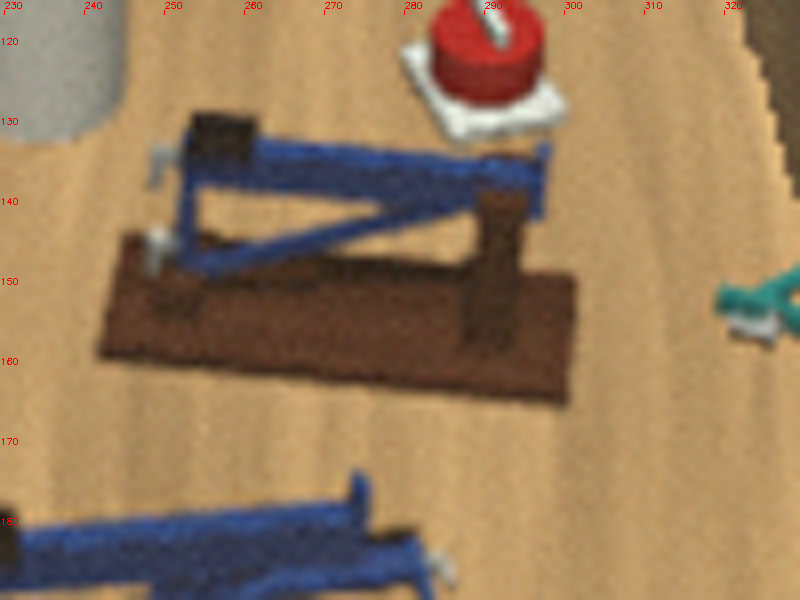

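View pics/c2.png

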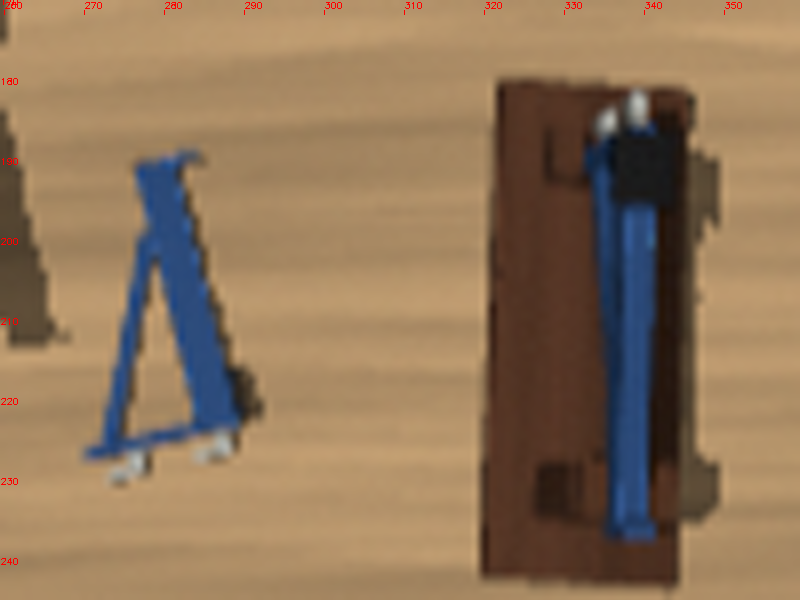

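View pics/c3.png

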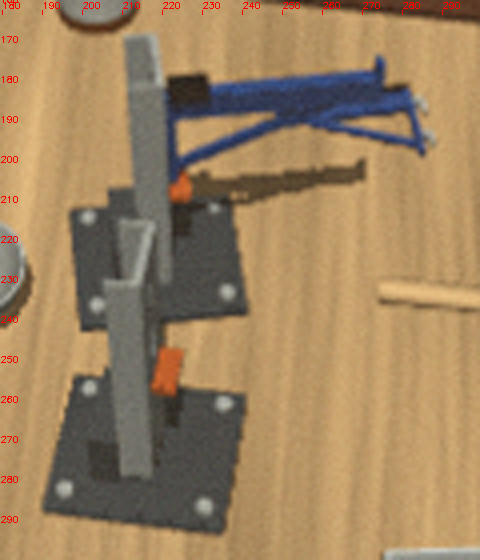

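View pics/c4.png

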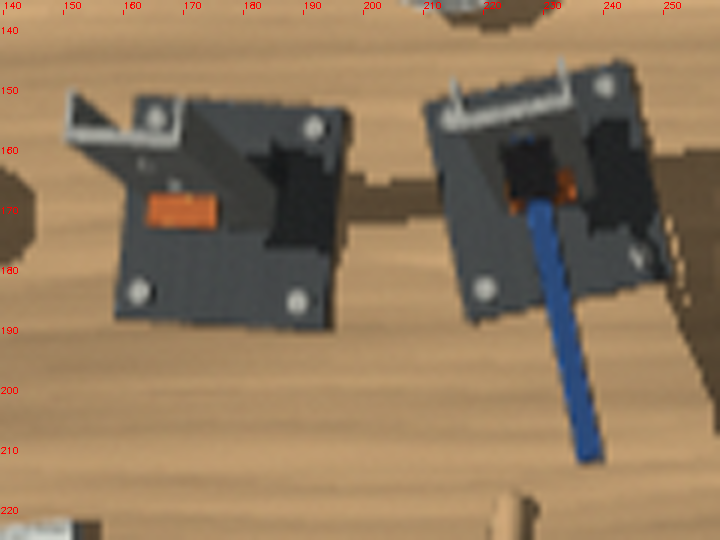

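```bash
python3 - <<'E'
from h import *
crop('s','side0.npz',(195,205,255,300),'c5.png',8)
crop('s','top0.npz',(143,140,203,200),'c6.png',10)
for n in('side','top'):
    z=np.load(n+'0.npz');p=z['p'].astype(int);d=z['d']
    # table check
    uv=np.array([[250,300],[330,250]]) if n=='side' else np.array([[250,180],[300,150],[300,250]])
    print(n,bydepth(n,uv,d[uv[:,1],uv[:,0]]).round(4).tolist())
    hsv=cv2.cvtColor(z['p'],cv2.COLOR_RGB2HSV)
    bl=(hsv[...,0]>100)&(hsv[...,0]<130)&(hsv[...,1]>120)
    box=np.zeros_like(bl)
    if n=='side': box[125:155,245:302]=1
    else: box[175:240,318:348]=1
    v,u=np.nonzero(bl&box); P=bydepth(n,np.c_[u,v],d[v,u]); P=P[d[v,u]>0]
    print(len(P),P.min(0),P.max(0))
    bar=P[(P[:,2]>0.115)]
    c=bar.mean(0);w=np.linalg.svd(bar-c)[2]; print(c,w[0], np.percentile(P[:,2],[5,25,50,75,95]))
E
```

```text
side [[0.547, 0.3153, 0.0004], [0.3116, 0.1269, -0.0029]]
84 [ 0.41139155 -0.29373321  0.03107979] [ 0.55948336 -0.26989432  0.10424287]
[nan nan nan] [1. 0. 0.] [0.0398202  0.09659423 0.09997463 0.10122969 0.10378185]
top [[0.6062, -0.0142, 0.0126], [0.7079, -0.1894, 0.0004], [0.3677, -0.1742, -0.0047]]
263 [ 0.41055164 -0.29808178  0.02828885] [ 0.56576386 -0.27395123  0.11836738]
[ 0.41075113 -0.27843778  0.11836738] [1. 0. 0.] [0.04135376 0.09239541 0.10046804 0.10296361 0.10564252]<stdin>:17: RuntimeWarning: Mean of empty slice.
  ret = um.true_divide(
```

View pics/c5.png

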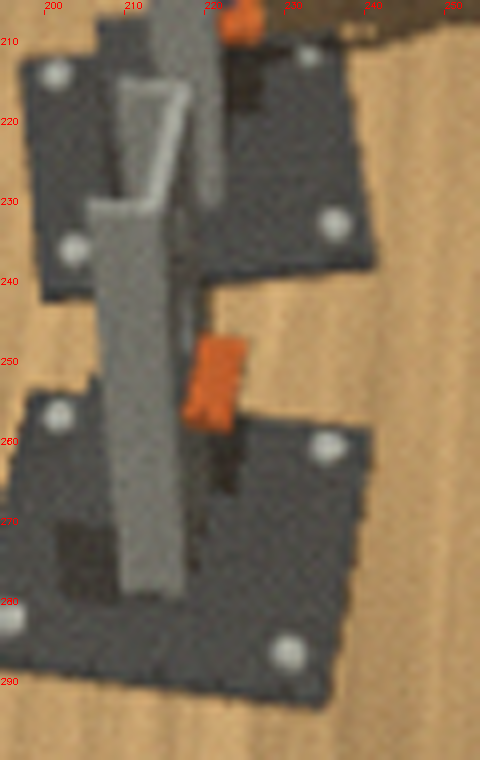

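View pics/c6.png

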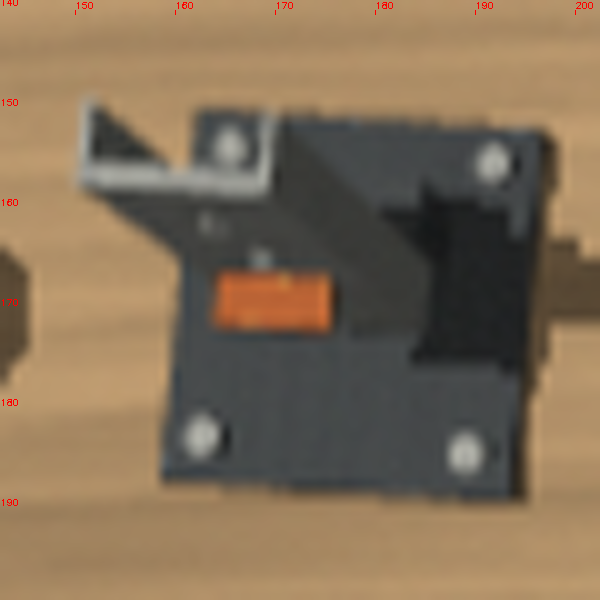

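```bash
python3 - <<'E'
from h import *
from scipy.optimize import least_squares
f=lambda s,t,n:print(n,*[np.round(x*1000,1) for x in tri(s,t)])
f((213.5,230.5),(149.8,158),'post top front +y')
f((216.8,215.5),(169,158.8),'post top front -y')
f((257.5,131.4),(340.1,191),'pad')
f((297.7,132.6),(338.5,237),'stop end')
print('rest corners', (atz('top',[(321.75,179.5),(345.7,181),(344.2,242.6),(319.5,241.6)],.012)*1e3).round(1).tolist())
print('foot', (atz('top',[(161.5,150.5),(197,153),(194.5,190),(158.5,188)],.010)*1e3).round(1).tolist())
print('rest side', (atz('side',[(245.1,143.5),(301.4,148.9)],.012)*1e3).round(1).tolist())
print('rest side', (atz('side',[(241.8,159.3),(300.5,165.1)],.0)*1e3).round(1).tolist())
print('foot side', (atz('side',[(240,258)],.01)*1e3).round(1).tolist(),(atz('side',[(234.5,293)],.0)*1e3).round(1).tolist())
# rest fit
def model(q,pts):
    c,s=np.cos(q[2]),np.sin(q[2]);return np.c_[q[0]+c*pts[:,0]-s*pts[:,1],q[1]+s*pts[:,0]+c*pts[:,1],pts[:,2]]
R=np.array([[.105,.04,.012],[.105,-.04,.012],[-.105,-.04,.012],[-.105,.04,.012]]);uvt=np.array([(321.75,179.5),(345.7,181),(344.2,242.6),(319.5,241.6)])
Rs=np.array([[.105,-.04,.012],[-.105,-.04,.012],[.105,.04,0],[-.105,.04,0]]);uvs=np.array([(245.1,143.5),(301.4,148.9),(241.8,159.3),(300.5,165.1)])
def res(q): return np.r_[(proj('top',model(q,R))-uvt).ravel(),(proj('side',model(q,Rs))-uvs).ravel()]
r=least_squares(res,[.49,-.28,0]);print('rest',r.x,r.fun.round(1))
E
```

```text
post top front +y [642.4 258.7 230.7] 3.1
post top front -y [639.  206.1 227.9] 2.7
pad [ 548.3 -293.9  102.9] 0.7
stop end [ 409.  -276.9  118.3] 2.4
rest corners [[600.7, -256.5, 12.0], [593.2, -336.9, 12.0], [388.2, -318.7, 12.0], [393.8, -237.7, 12.0]]
foot [[718.1, 286.5, 10.0], [705.6, 164.8, 10.0], [578.0, 174.0, 10.0], [588.4, 295.7, 10.0]]
rest side [[592.3, -332.8, 12.0], [387.4, -315.0, 12.0]]
rest side [[600.5, -260.0, 0.0], [391.9, -241.7, 0.0]]
foot side [[582.3, 179.0, 10.0]] [[591.5, 294.4, 0.0]]
rest [ 0.49359076 -0.28751526 -0.08833328] [ 0.1 -0.3 -0.1 -0.4 -0.1  0.9  0.2  0.4 -0.6 -0.7  0.5 -0.5 -0.4  0.6
 -0.2  0.6]
```

Emit:
play_rows([
  [1,0,0,0,9.5],
  [1,0,0,0,9.5],
  [1,0.04,-0.04,0,0],
  [1,0.04,-0.04,0,0],
  [1,0.04,-0.04,0,0],
  [1,0.04,-0.04,0,0],
  [1,0.04,-0.04,0,0],
  [1,0.04,-0.04,0,0],
  [1,0,0,0,0],
])

```text
t: 1.23
ee_pos: [0.4133, -0.3601, 0.2189]
tool_rot: [-0.003, 0.999, -0.052, -0.001]
ft_force: [-1.1, 0.2, -1.0]
width: 0.0876
```

```bash
cat > g.py <<'E'
from h import *
from station import *
from scipy.spatial.transform import Rotation as Ro
def st():
    s=observe();q=s['tool_rot'];R=Ro.from_quat([q[1],q[2],q[3],q[0]]).as_matrix();yaw=np.degrees(np.arctan2(R[1,0],R[0,0]))
    print('t',round(s['t'],2),'pos',(s['ee_pos']*1e3).round(1),'yaw',yaw.round(2),'tilt',np.degrees(np.arccos(-R[2,2])).round(2),'F',s['ft_force'].round(1),'w',round(s['width']*1e3,1));return s,R,yaw
def need(x,y,z,yaw):
    s,R,w=st();d=np.array([x,y,z])-s['ee_pos'];print('need tool shift mm',(R.T@d*1e3).round(1),'turn',round(w-yaw,2))
E
python3 -c "
from g import *
need(.4936,-.2875,.12,-5.06)"
```

```text
t 1.23 pos [ 413.3 -360.1  218.9] yaw -5.92 tilt 0.36 F [-1.1  0.2 -1. ] w 87.6
need tool shift mm [ 72.6 -79.9  99.2] turn -0.86
```

Emit:
play_rows([
  [1,0.036,-0.04,0.01,-0.9],
  [1,0.036,-0.04,0.02,0],
  [1,0,0,0.03,0],
  [1,0,0,0.03,0],
  [1,0,0,0,0],
])

```text
t: 1.85
ee_pos: [0.4921, -0.2892, 0.1265]
tool_rot: [-0.002, 0.999, -0.044, -0.002]
ft_force: [-0.8, -0.4, -0.1]
width: 0.0881
```

```bash
python3 -c "
from g import *
need(.4936,-.2875,.0715,-5.06)
for n in('side','top'):
    p,d=capture(n);np.savez(n+'1.npz',p=p,d=d)
crop('s','side1.npz',(230,100,310,170),'d1.png',8)
crop('s','top1.npz',(290,160,370,250),'d2.png',6)
"
```

```text
t 1.85 pos [ 492.1 -289.2  126.5] yaw -5.07 tilt 0.27 F [-0.8 -0.4 -0.1] w 88.1
need tool shift mm [ 1.5 -1.7 55. ] turn -0.01
```

View pics/d1.png

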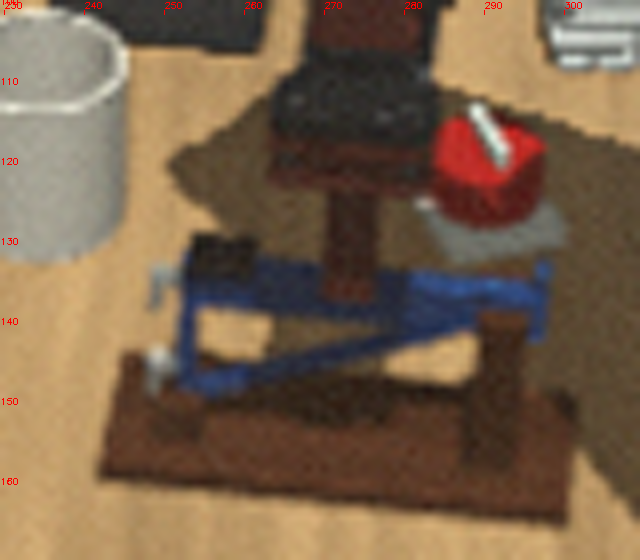

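View pics/d2.png

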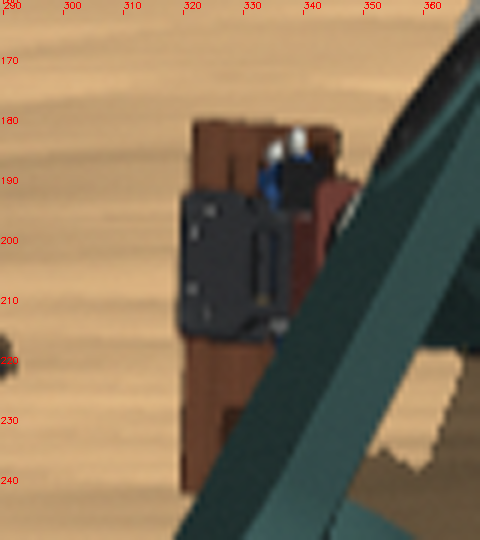

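Emit:
play_rows([
  [1,0.001,-0.002,0.02,0],
  [1,0,0,0.02,0],
  [1,0,0,0.014,0],
  [1,0,0,0,0],
])

```text
t: 2.45
ee_pos: [0.4978, -0.2941, 0.0797]
tool_rot: [0.003, 0.999, -0.046, 0.005]
ft_force: [0.0, 0.4, 0.1]
width: 0.0878
```

```bash
python3 -c "
from g import *
need(.4936,-.2875,.0715,-5.06)"
```

```text
t 2.45 pos [ 497.8 -294.1   79.7] yaw -5.27 tilt 0.64 F [0.  0.4 0.1] w 87.8
need tool shift mm [-4.9 -6.2  8.1] turn -0.21
```

Emit:
play_rows([
  [1,-0.004,-0.006,0.004,0],
  [1,0,0,0.004,0],
  [1,0,0,0,0],
])

```text
t: 2.82
ee_pos: [0.4952, -0.2883, 0.0732]
tool_rot: [0.004, 0.999, -0.046, 0.006]
ft_force: [0.7, -0.1, 0.4]
width: 0.0879
```

```bash
python3 -c "
from g import *
need(.4936,-.2875,.0715,-5.06)"
```

```text
t 2.83 pos [ 495.2 -288.3   73.2] yaw -5.28 tilt 0.81 F [ 0.7 -0.1  0.4] w 87.9
need tool shift mm [-1.7 -0.7  1.6] turn -0.22
```

Emit:
play_rows([
  [1,-0.002,-0.001,0.001,0],
  [-1,0,0,0,0],
  [-1,0,0,0,0],
  [-1,0,0,0,0],
  [-1,0,0,0,0],
  [-1,0,0,0,0],
], newtons=35)

```text
t: 3.58
ee_pos: [0.4936, -0.2873, 0.0725]
tool_rot: [0.004, 0.999, -0.046, 0.006]
ft_force: [-0.4, 0.1, -0.0]
width: 0.0411
```

```bash
python3 -c "
from g import *
s,R,y=st();print(R.round(4))"
```

```text
t 3.58 pos [ 493.6 -287.3   72.5] yaw -5.27 tilt 0.87 F [-0.4  0.1 -0. ] w 41.1
[[ 0.9957 -0.0919  0.0121]
 [-0.0918 -0.9957 -0.0093]
 [ 0.0129  0.0081 -0.9999]]
```

Emit:
play_rows([
  [-1,0,0,0,0],
  [-1,0,0,0,0],
  [-1,0,0,0,0],
  [-1,0,0,0,0],
  [-1,0,0,0,0],
  [-1,0,0,0,0],
])

```text
t: 4.32
ee_pos: [0.4936, -0.2874, 0.0725]
tool_rot: [0.004, 0.999, -0.046, 0.006]
ft_force: [0.3, 0.9, 0.4]
width: 0.0118
```

```bash
python3 -c "
from g import *
s,R,y=st();print(R.round(4))"
```

```text
t 4.33 pos [ 493.6 -287.4   72.5] yaw -5.26 tilt 0.87 F [0.3 0.9 0.4] w 11.8
[[ 0.9957 -0.0918  0.012 ]
 [-0.0917 -0.9957 -0.0093]
 [ 0.0128  0.0081 -0.9999]]
```

Emit:
play_rows([
  [-1,0,0,-0.01,0],
  [-1,0,0,-0.015,0],
  [-1,0,0,-0.02,0],
  [-1,0,0,-0.03,0],
  [-1,0,0,-0.03,0],
  [-1,0,0,-0.03,0],
  [-1,0,0,0,0],
])

```text
t: 5.2
ee_pos: [0.4903, -0.2847, 0.2148]
tool_rot: [0.004, 0.999, -0.046, 0.005]
ft_force: [1.5, -0.1, -4.3]
width: 0.0122
```

```bash
python3 -c "
from g import *
need(.49,.0,.30,-5)
s,R,y=st();print(R.round(4))
p,d=capture('side');np.savez('side2.npz',p=p,d=d)
crop('s','side2.npz',(220,60,320,170),'e1.png',7)
"
```

```text
t 5.2 pos [ 490.3 -284.7  214.8] yaw -5.26 tilt 0.71 F [ 1.5 -0.1 -4.3] w 12.2
need tool shift mm [ -25.5 -282.9  -87.4] turn -0.26
t 5.2 pos [ 490.3 -284.7  214.8] yaw -5.26 tilt 0.71 F [ 1.5 -0.1 -4.3] w 12.2
[[ 0.9957 -0.0918  0.0099]
 [-0.0918 -0.9958 -0.0076]
 [ 0.0105  0.0067 -0.9999]]
```

View pics/e1.png

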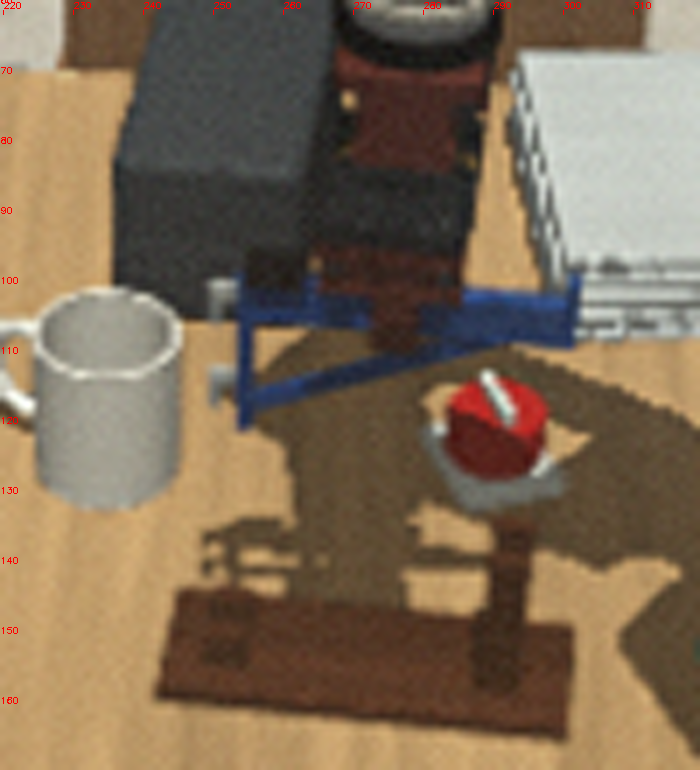

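Emit:
play_rows([
  [-1,-0.005,0,-0.03,0],
  [-1,-0.005,0,-0.03,0],
  [-1,-0.01,-0.02,-0.03,0],
  [-1,-0.005,-0.045,0,0],
  [-1,-0.005,-0.045,0,0],
  [-1,0,-0.045,0,0],
  [-1,0,-0.045,0,0],
  [-1,0,-0.045,0,0],
  [-1,0,-0.045,0,0],
  [-1,0,-0.045,0,0],
  [-1,0,-0.045,0,0],
])

```text
t: 6.62
ee_pos: [0.4835, 0.1096, 0.2874]
tool_rot: [-0.002, 0.999, -0.05, -0.011]
ft_force: [0.9, 0.2, -4.4]
width: 0.0118
```

```bash
python3 -c "
from g import *
need(.531,.241,.30,-4.5)
"
```

```text
t 6.62 pos [483.5 109.6 287.4] yaw -5.68 tilt 1.28 F [ 0.9  0.2 -4.4] w 11.8
need tool shift mm [  34.  -135.5  -12.9] turn -1.18
```

Emit:
play_rows([
  [-1,-0.01,-0.045,-0.01,-0.5],
  [-1,0,-0.045,0,-0.7],
  [-1,0.015,-0.04,0,0],
  [-1,0.02,0,0,0],
  [-1,0,0,0,0],
])

```text
t: 7.25
ee_pos: [0.5154, 0.243, 0.2877]
tool_rot: [0.0, 0.999, -0.036, -0.018]
ft_force: [-0.5, -0.5, -4.5]
width: 0.0116
```

```bash
python3 -c "
from g import *
need(.531,.241,.20,-4.5)
s,R,y=st();print(R.round(4))
for n in('side','top'):
    p,d=capture(n);np.savez(n+'3.npz',p=p,d=d)
crop('s','side3.npz',(190,170,290,300),'f1.png',6)
crop('s','top3.npz',(130,130,230,230),'f2.png',6)
"
```

```text
t 7.25 pos [515.4 243.  287.7] yaw -4.18 tilt 2.1 F [-0.5 -0.5 -4.5] w 11.6
need tool shift mm [18.9  0.7 87.1] turn 0.32
t 7.25 pos [515.4 243.  287.7] yaw -4.18 tilt 2.1 F [-0.5 -0.5 -4.5] w 11.6
[[ 0.9967 -0.0728 -0.0367]
 [-0.0728 -0.9973  0.001 ]
 [-0.0367  0.0017 -0.9993]]
```

View pics/f1.png

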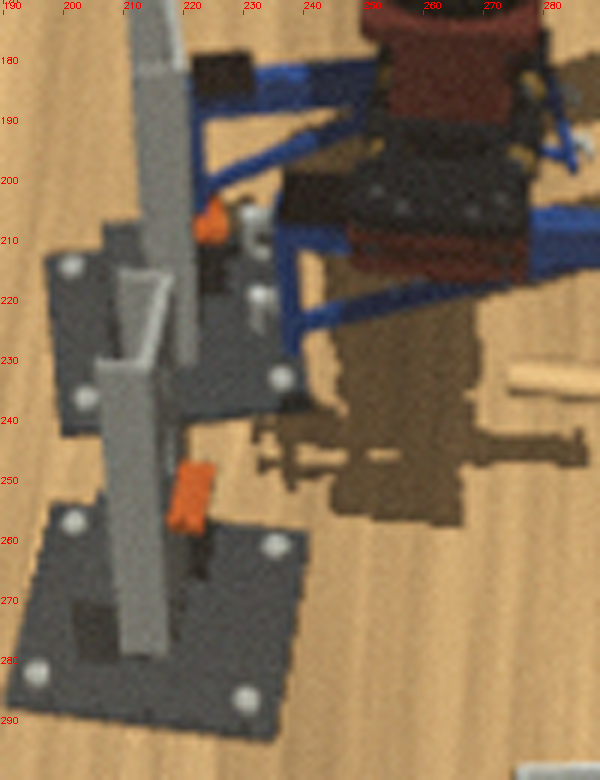

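View pics/f2.png

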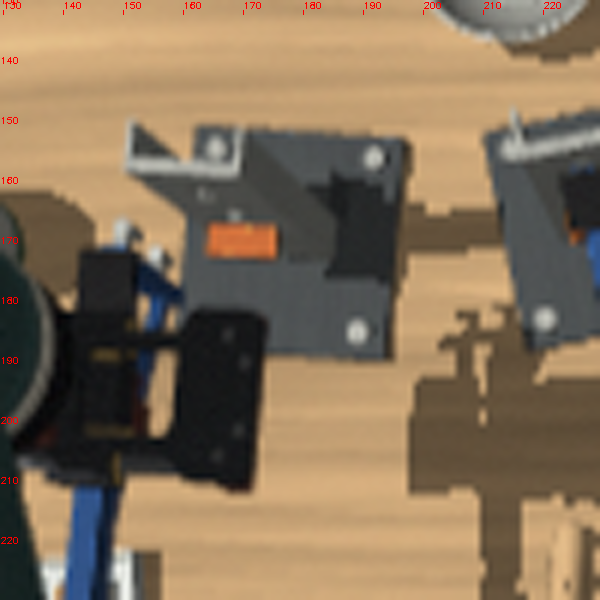

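Emit:
play_rows([
  [-1,0,0,0.02,0],
  [-1,0,0,0.02,0],
  [-1,0,0,0.02,0],
  [-1,0,0,0,0],
])

```text
t: 7.85
ee_pos: [0.5089, 0.238, 0.2268]
tool_rot: [0.001, 0.999, -0.04, -0.02]
ft_force: [0.2, -0.1, -4.0]
width: 0.0121
```

```bash
python3 -c "
from g import *
need(.531,.241,.20,-4.5)
s,R,y=st();print(R.round(4))
"
```

```text
t 7.85 pos [508.9 238.  226.8] yaw -4.54 tilt 2.31 F [ 0.2 -0.1 -4. ] w 12.1
need tool shift mm [22.8 -4.8 25.9] turn -0.04
t 7.85 pos [508.9 238.  226.8] yaw -4.54 tilt 2.31 F [ 0.2 -0.1 -4. ] w 12.1
[[ 9.961e-01 -7.900e-02 -4.030e-02]
 [-7.900e-02 -9.969e-01  4.000e-04]
 [-4.020e-02  2.800e-03 -9.992e-01]]
```

Emit:
play_rows([
  [-1,-0.03,0,0,0],
  [-1,-0.03,0,0,0],
  [-1,0,0,0,0],
  [-1,0,0,0,0],
])

```text
t: 8.35
ee_pos: [0.4493, 0.2409, 0.2328]
tool_rot: [-0.0, 0.999, -0.041, -0.018]
ft_force: [0.6, -0.9, -4.0]
width: 0.0117
```

```bash
python3 -c "
from g import *
s,R,y=st();print(R.round(4)[2])
"
```

```text
t 8.35 pos [449.3 240.9 232.8] yaw -4.74 tilt 2.04 F [ 0.6 -0.9 -4. ] w 11.7
[-0.0355  0.0011 -0.9994]
```

Emit:
play_rows([
  [-1,0.06,0,0,0],
  [-1,0,0,0,0],
  [-1,0,0,0,0],
])

```text
t: 8.72
ee_pos: [0.5124, 0.2352, 0.2315]
tool_rot: [-0.0, 0.999, -0.042, -0.017]
ft_force: [-0.9, -0.7, -2.9]
width: 0.012
```

```bash
python3 -c "
from g import *
s,R,y=st();print(R.round(4)[2])
"
```

```text
t 8.72 pos [512.4 235.2 231.5] yaw -4.81 tilt 1.94 F [-0.9 -0.7 -2.9] w 12.0
[-3.390e-02  5.000e-04 -9.994e-01]
```

Emit:
play_rows([
  [-1,0,0.03,0,0],
  [-1,0,0.03,0,0],
  [-1,0,0,0,0],
  [-1,0,0,0,0],
])

```text
t: 9.22
ee_pos: [0.5073, 0.1746, 0.2322]
tool_rot: [-0.001, 0.999, -0.042, -0.016]
ft_force: [-0.1, -0.1, -4.5]
width: 0.012
```

```bash
python3 -c "
from g import *
s,R,y=st();print(R.round(4)[2])
"
```

```text
t 9.22 pos [507.3 174.6 232.2] yaw -4.79 tilt 1.85 F [-0.1 -0.1 -4.5] w 12.0
[-3.230e-02 -4.000e-04 -9.995e-01]
```

Emit:
play_rows([
  [-1,0,-0.06,0,0],
  [-1,0,0,0,0],
  [-1,0,0,0,0],
])

```text
t: 9.6
ee_pos: [0.5128, 0.2374, 0.2327]
tool_rot: [-0.001, 0.999, -0.041, -0.015]
ft_force: [0.6, -0.9, -4.0]
width: 0.0116
```

```bash
python3 -c "
from g import *
s,R,y=st();print(R.round(4)[2])
"
```

```text
t 9.6 pos [512.8 237.4 232.7] yaw -4.74 tilt 1.77 F [ 0.6 -0.9 -4. ] w 11.6
[-0.0308 -0.0012 -0.9995]
```

Emit:
play_rows([
  [-1,0,0,-0.02,0],
  [-1,0,0,-0.02,0],
  [-1,0,0,-0.02,0],
  [-1,0,0,0,0],
  [-1,0,0,0,0],
])

```text
t: 10.22
ee_pos: [0.5129, 0.2355, 0.2925]
tool_rot: [-0.001, 0.999, -0.042, -0.017]
ft_force: [0.9, -1.0, -3.2]
width: 0.0118
```

```bash
python3 -c "
from g import *
s,R,y=st();print(R.round(4)[2])
"
```

```text
t 10.22 pos [512.9 235.5 292.5] yaw -4.78 tilt 1.96 F [ 0.9 -1.  -3.2] w 11.8
[-3.430e-02  3.000e-04 -9.994e-01]
```

Emit:
play_rows([
  [-1,0,0,0.06,0],
  [-1,0,0,0,0],
  [-1,0,0,0,0],
])

```text
t: 10.6
ee_pos: [0.5112, 0.2354, 0.2317]
tool_rot: [-0.001, 0.999, -0.042, -0.017]
ft_force: [-0.3, -0.5, -4.1]
width: 0.0118
```

```bash
python3 -c "
from g import *
s,R,y=st();print(R.round(4)[2])
"
```

```text
t 10.6 pos [511.2 235.4 231.7] yaw -4.81 tilt 1.93 F [-0.3 -0.5 -4.1] w 11.8
[-0.0336  0.     -0.9994]
```

Emit:
play_rows([
  [-1,-0.02,0,0,0],
  [-1,-0.02,0,0,0],
  [-1,-0.02,0,0,0],
  [-1,-0.02,0,0,0],
  [-1,-0.02,0,0,0],
  [-1,-0.02,0,0,0],
  [-1,0,0,0,0],
  [-1,0,0,0,0],
])

```text
t: 11.6
ee_pos: [0.3839, 0.2472, 0.2404]
tool_rot: [-0.002, 0.999, -0.041, -0.013]
ft_force: [1.0, 0.1, -3.5]
width: 0.0118
```

```bash
python3 -c "
from g import *
s,R,y=st();print(R.round(4)[2])
"
```

```text
t 11.6 pos [383.9 247.2 240.4] yaw -4.71 tilt 1.54 F [ 1.   0.1 -3.5] w 11.8
[-0.0267 -0.0036 -0.9996]
```

Emit:
play_rows([
  [-1,0.06,0,0,0],
  [-1,0,0,0,0],
  [-1,0,0,0,0],
  [-1,0.06,0,0,0],
  [-1,0,0,0,0],
  [-1,0,0,0,0],
])

```text
t: 12.35
ee_pos: [0.5062, 0.2371, 0.2356]
tool_rot: [-0.002, 0.999, -0.041, -0.014]
ft_force: [-0.1, 0.5, -4.0]
width: 0.0116
```

```bash
python3 -c "
from g import *
s,R,y=st();print(R.round(4)[2])
"
```

```text
t 12.35 pos [506.2 237.1 235.6] yaw -4.72 tilt 1.66 F [-0.1  0.5 -4. ] w 11.6
[-0.0288 -0.003  -0.9996]
```

Emit:
play_rows([
  [-1,-0.05,0,0,0],
  [-1,-0.05,0,0,0],
  [-1,-0.05,0,0,0],
  [-1,0,0,0,0],
  [-1,0,0,0,0],
])

```text
t: 12.98
ee_pos: [0.3494, 0.2494, 0.2398]
tool_rot: [-0.002, 0.999, -0.041, -0.014]
ft_force: [1.2, -0.3, -3.9]
width: 0.0119
```

```bash
python3 -c "
from g import *
s,R,y=st();print(R.round(4)[2])
"
```

```text
t 12.97 pos [349.4 249.4 239.8] yaw -4.64 tilt 1.59 F [ 1.2 -0.3 -3.9] w 11.9
[-0.0275 -0.0038 -0.9996]
```

Emit:
play_rows([
  [-1,0.06,0,0,0],
  [-1,0,0,0,0],
  [-1,0.06,0,0,0],
  [-1,0,0,0,0],
  [-1,0,0,0,0],
])

```text
t: 13.6
ee_pos: [0.4706, 0.2394, 0.2358]
tool_rot: [-0.003, 0.999, -0.041, -0.014]
ft_force: [-1.0, 0.5, -3.5]
width: 0.012
```

```bash
python3 -c "
from g import *
s,R,y=st();print(R.round(4)[2])
"
```

```text
t 13.6 pos [470.6 239.4 235.8] yaw -4.72 tilt 1.61 F [-1.   0.5 -3.5] w 12.0
[-0.0278 -0.0042 -0.9996]
```

Emit:
play_rows([
  [-1,-0.01,0,0,0],
  [-1,-0.01,0,0,0],
  [-1,-0.01,0,0,0],
  [-1,-0.01,0,0,0],
  [-1,-0.01,0,0,0],
  [-1,-0.01,0,0,0],
  [-1,-0.01,0,0,0],
  [-1,-0.01,0,0,0],
  [-1,0,0,0,0],
  [-1,0,0,0,0],
])

```text
t: 14.85
ee_pos: [0.3823, 0.2466, 0.2389]
tool_rot: [-0.003, 0.999, -0.04, -0.014]
ft_force: [0.3, 0.5, -3.9]
width: 0.0118
```

```bash
python3 -c "
from g import *
s,R,y=st();print(R.round(4)[2])
"
```

```text
t 14.85 pos [382.3 246.6 238.9] yaw -4.61 tilt 1.62 F [ 0.3  0.5 -3.9] w 11.8
[-0.0278 -0.0046 -0.9996]
```

Emit:
play_rows([
  [-1,0.06,0,0,0],
  [-1,0,0,0,0],
  [-1,0.06,0,0.025,0],
  [-1,0,0,0,0],
  [-1,0.015,0,0.02,0],
  [-1,0,0,0,0],
])

```text
t: 15.6
ee_pos: [0.5126, 0.2364, 0.191]
tool_rot: [-0.003, 0.999, -0.041, -0.015]
ft_force: [-0.3, -1.0, -3.4]
width: 0.0118
```

```bash
python3 -c "
from g import *
s,R,y=st();print(R.round(4)[2])
for n in('side','top'):
    p,d=capture(n);np.savez(n+'4.npz',p=p,d=d)
crop('s','side4.npz',(195,200,295,290),'g1.png',8)
crop('s','top4.npz',(130,140,190,240),'g2.png',6)
"
```

```text
t 15.6 pos [512.6 236.4 191. ] yaw -4.68 tilt 1.72 F [-0.3 -1.  -3.4] w 11.8
[-0.0297 -0.0046 -0.9995]
```

View pics/g1.png

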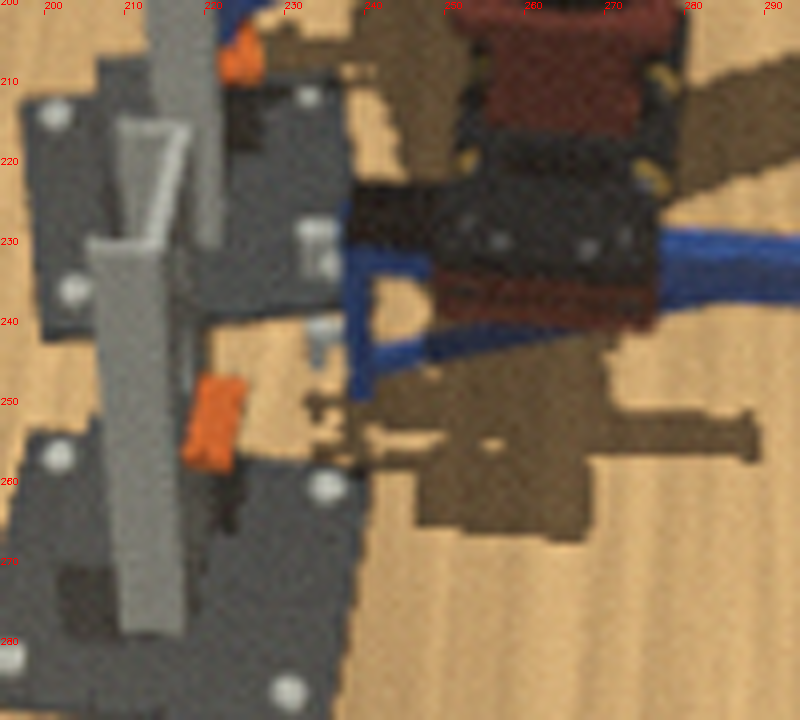

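View pics/g2.png

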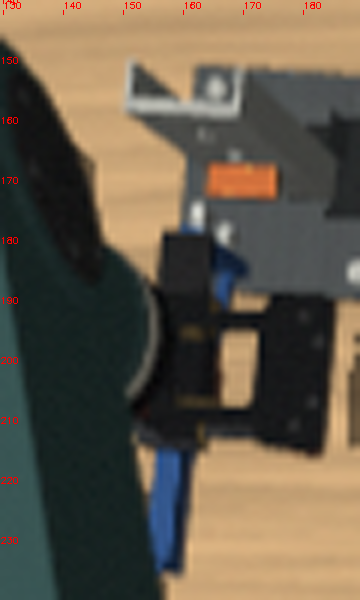

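```bash
cat > ov.py <<'E'
from g import *
def post_pts(px,py,yaw,dz):
    c,s=np.cos(yaw),np.sin(yaw)
    f=lambda P:np.array([[px+c*x-s*y,py+s*x+c*y,z] for x,y,z in P])/1e3
    z0=dz
    L=[]
    for a,b in((123,151),(173,201)):
        L.append(f([(0,-4.75,a+z0),(0,4.75,a+z0),(0,4.75,b+z0),(0,-4.75,b+z0),(0,-4.75,a+z0)]))
    L.append(f([(0,27,10),(0,27,225+z0),(0,-27,225+z0),(0,-27,10)]))
    L.append(f([(0,-18,108+z0),(0,18,108+z0),(-17,18,108+z0),(-17,-18,108+z0),(0,-18,108+z0)]))
    return L
def br_pts(R,g):  # R cols bracket axes, g grip point mm
    f=lambda P:(np.array(P,float)@R.T+g)/1e3
    L=[f([(-90,0,-12),(-90,0,24),(-84,0,24),(-84,0,12),(70,0,12)]),f([(70,-6,12),(70,6,12),(70,6,-78),(70,-6,-78),(70,-6,12)]),f([(62,6,-78),(70,6,-78),(70,6,12)]),
       f([(37,-12,18),(67,-12,18),(67,12,18),(37,12,18),(37,-12,18)])]
    for zb in(-33+29,-33-21):
        L.append(f([(70,3,zb),(78,3,zb),(78,3,zb-14),(84,3,zb-14),(84,3,zb+8),(70,3,zb+8)]))
    return L
def draw(n,src,r,k,out,Ls):
    p=np.load(src)['p'];x0,y0,x1,y1=r
    c=cv2.resize(p[y0:y1,x0:x1],None,fx=k,fy=k,interpolation=cv2.INTER_CUBIC)[:,:,::-1].copy()
    for L,col in Ls:
        for l in L:
            q=((proj(n,l)-[x0,y0]+.5)*k).round().astype(int)
            cv2.polylines(c,[q.reshape(-1,1,2)],False,col,1)
    cv2.imwrite('pics/'+out,c)
E
python3 - <<'E'
from ov import *
s,R,y=st()
B=np.c_[R[:,0],-R[:,1],-R[:,2]]  # bracket axes = tool with flip
# at grasp: pitch of tool .0128 with bracket level -> remove
Rg=Ro.from_euler('y',0.0128).as_matrix(); B=B@Rg
print(B.round(3))
tip=s['ee_pos']*1e3; g=tip+B@np.array([0,0,17.5])
print('grip',g)
P=post_pts(640.7,232.4,np.radians(-4.5),4)
print(g+B@np.array([70,0,-33]))
draw('side','side4.npz',(195,200,295,290),8,'h1.png',[(P,(0,255,0)),(br_pts(B,g),(0,255,255))])
draw('top','top4.npz',(135,145,205,225),8,'h2.png',[(P,(0,255,0)),(br_pts(B,g),(0,255,255))])
E
```

```text
t 15.7 pos [512.6 237.  192.7] yaw -4.64 tilt 1.62 F [ 0.5 -0.3 -2.6] w 11.8
[[ 0.996  0.081  0.04 ]
 [-0.081  0.997 -0.009]
 [-0.04   0.006  0.999]]
grip [513.24948551 236.85577806 210.13860896]
[581.64738822 231.50337046 174.33248327]
```

View pics/h1.png

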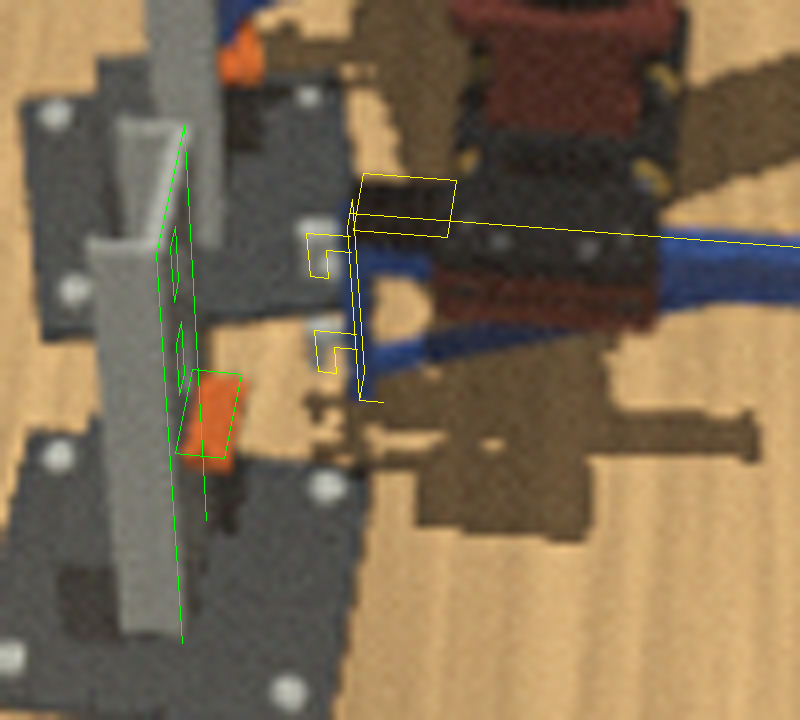

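View pics/h2.png

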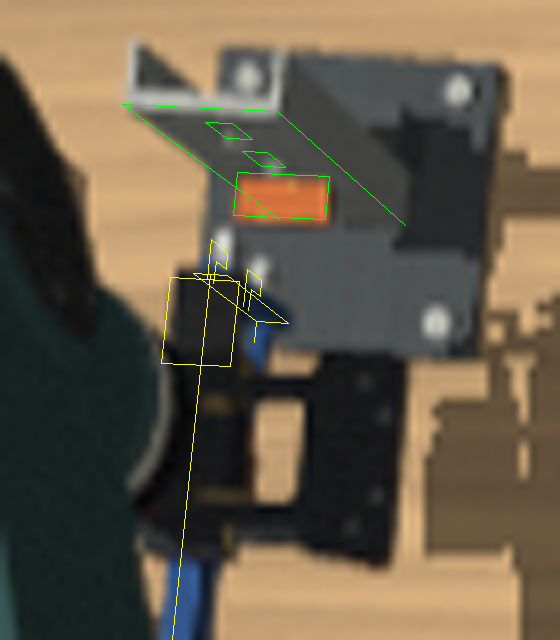

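```bash
python3 - <<'E'
from ov import *
crop('s','side4.npz',(200,210,260,260),'i1.png',13)
crop('s','top4.npz',(145,145,195,190),'i2.png',13)
crop('s','side4.npz',(225,210,325,250),'i3.png',8)
E
```

```text
(no output)
```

View pics/i1.png

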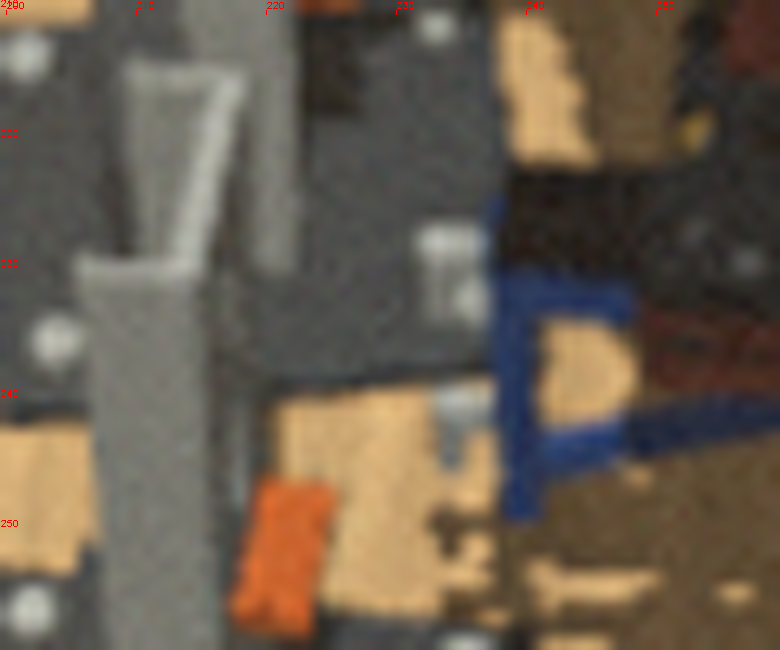

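View pics/i2.png

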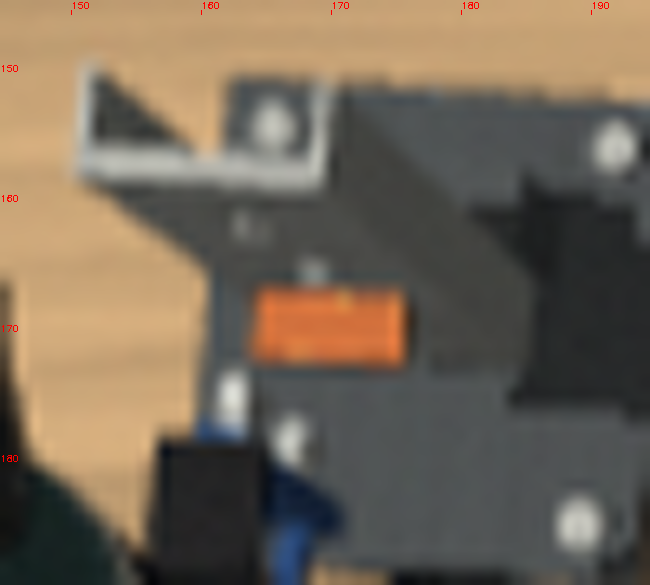

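View pics/i3.png

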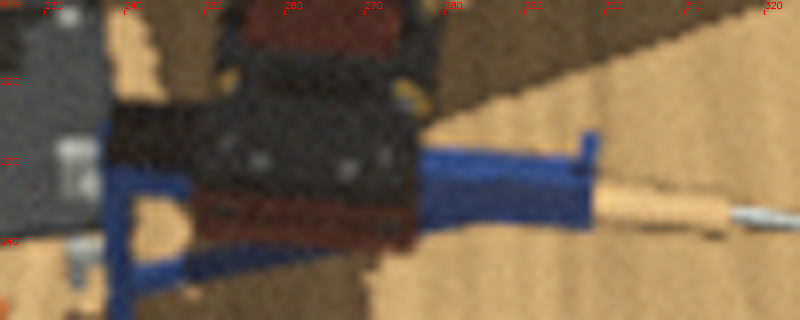

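```bash
cat > fit.py <<'E'
from ov import *
from scipy.optimize import least_squares
def postpt(q,P):
    px,py,yaw,dz=q;c,s=np.cos(yaw),np.sin(yaw);P=np.array(P,float);z=P[:,2]+dz*(P[:,2]>20)
    return np.c_[px+c*P[:,0]-s*P[:,1],py+s*P[:,0]+c*P[:,1],z]/1e3
def brpt(q,P,roll=0):
    R=Ro.from_euler('ZYX',[q[3],q[4],roll]).as_matrix();return (np.array(P,float)@R.T+q[:3])/1e3
PS=[((0,27,225),(215.3,230)),((0,-27,225),(218.3,215.3)),((0,27,10),(217.6,278.5)),((0,-18,108),(219.7,246.6)),((-17,-18,108),(225.4,246.8))]
PT=[((0,27,225),(150.5,158.1)),((0,-27,225),(169.3,159)),((0,18,108),(164.1,166.8)),((0,-18,108),(175.7,166.8))]
def fit(BS,BT,PS=PS,PT=PT,roll=0,g0=(513,237,210,-.08,.03)):
    P=lambda L:([a for a,b in L],np.array([b for a,b in L]))
    def res(v):
        r=[]
        off=v[9:11];ot=v[11:13]
        a,b=P(PS);r.append((proj('side',postpt(v[:4],a))+off-b).ravel())
        a,b=P(PT);r.append((proj('top',postpt(v[:4],a))+ot-b).ravel())
        a,b=P(BS);r.append((proj('side',brpt(v[4:9],a,roll))+off-b).ravel())
        a,b=P(BT);r.append((proj('top',brpt(v[4:9],a,roll))+ot-b).ravel())
        r.append(v[9:13]/2)
        r.append([(v[3])/10,(v[7]-v[2]+0*v[7])*0])
        return np.concatenate(r)
    r=least_squares(res,np.r_[640,232,-.08,0,g0,0,0,0,0],loss='soft_l1',f_scale=.7,x_scale=np.r_[1,1,.01,1,1,1,1,.01,.01,1,1,1,1])
    C=np.linalg.pinv(r.jac.T@r.jac)*.16
    v=r.x
    print('post',v[:4].round(2),'yaw',np.degrees(v[2]).round(2));print('br',v[4:7].round(1),'yaw,pitch',np.degrees(v[7:9]).round(2),'offs',v[9:].round(2))
    print('std',np.sqrt(np.diag(C)).round(2));print('res',res(v).round(1)[:-6])
    # bracket back in post frame
    b=brpt(v[4:9],[(70,0,-33),(0,0,0)],roll)*1e3;c,s=np.cos(v[2]),np.sin(v[2])
    for p in b:
        d=p[:2]-v[:2];print('in post frame',(c*d[0]+s*d[1]).round(1),(-s*d[0]+c*d[1]).round(1),'z-dz',(p[2]-v[3]).round(1))
    return v
E
python3 - <<'E'
from fit import *
BS=[((70,6,-78),(238.2,249.5)),((62,6,-78),(241,249.5)),((70,-6,12),(237.2,225.3)),((-90,6,-12),(298.5,238)),((-90,-6,24),(299.1,226.2)),((84,3,-46-0-14+6-0),(234.2,245.5)) if 0 else ((81,3,-68),(234.3,245.5)),((84,-3,-46),(232.8,239.1)),((84,-3,4),(231.7,226.8))]
BT=[((67,12,18),(157,178)),((67,-12,18),(165.1,178.7)),((84,0,0),(162.6,172.8)),((84,0,-50),(167,176.7))]
np.set_printoptions(suppress=True)
fit(BS,BT); s,R,y=st()
E
```

```text
post [639.08 229.92  -0.08  -1.47] yaw -4.58
br [517.4 232.9 203.3] yaw,pitch [-4.    2.15] offs [ 0.18 -0.43 -1.07 -0.3 ]
std [1.67 2.18 0.02 1.76 1.61 2.29 1.96 0.01 0.01 0.61 0.66 0.76 0.55]
res [-0.4  1.5  0.1  0.1  0.4  0.2 -0.3 -0.9  0.1 -0.5 -0.3  0.   0.2  0.
  0.2 -0.3  0.   0.3 -0.1 -0.1 -0.   0.1 -0.  -0.8  0.1  0.4  0.4 -0.4
 -0.3  0.5 -0.  -0.   0.1  0.2 -0.5 -0.2 -0.1 -0.6  0.4  0.6  0.3  0.3]
in post frame -52.8 -6.0 z-dz 169.2
in post frame -121.5 -6.7 z-dz 204.8
t 15.7 pos [512.6 237.  192.7] yaw -4.64 tilt 1.62 F [ 0.5 -0.3 -2.6] w 11.8
```

Emit:
play_rows([
  [-1,0.014,-0.003,0.004,0],
  [-1,0,0,0,0],
  [-1,0.014,-0.003,0.004,0],
  [-1,0,0,0,0],
  [-1,0,0,0,0],
])

```text
t: 16.32
ee_pos: [0.5426, 0.2418, 0.1857]
tool_rot: [-0.004, 0.999, -0.04, -0.012]
ft_force: [0.7, -1.0, -4.7]
width: 0.0118
```

```bash
python3 -c "
from g import *
s,R,y=st();print(R.round(4)[2])
for n in('side','top'):
    p,d=capture(n);np.savez(n+'5.npz',p=p,d=d)
crop('s','side5.npz',(200,210,260,260),'j1.png',13)
crop('s','top5.npz',(145,145,195,190),'j2.png',13)
crop('s','side5.npz',(225,210,325,250),'j3.png',8)
"
```

```text
t 16.32 pos [542.6 241.8 185.7] yaw -4.59 tilt 1.49 F [ 0.7 -1.  -4.7] w 11.8
[-0.0249 -0.0071 -0.9997]
```

View pics/j1.png

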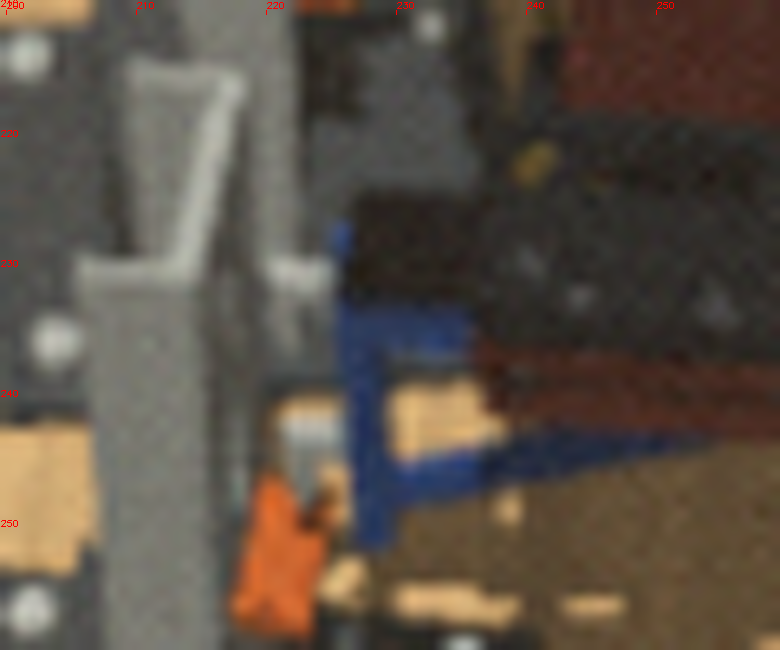

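View pics/j2.png

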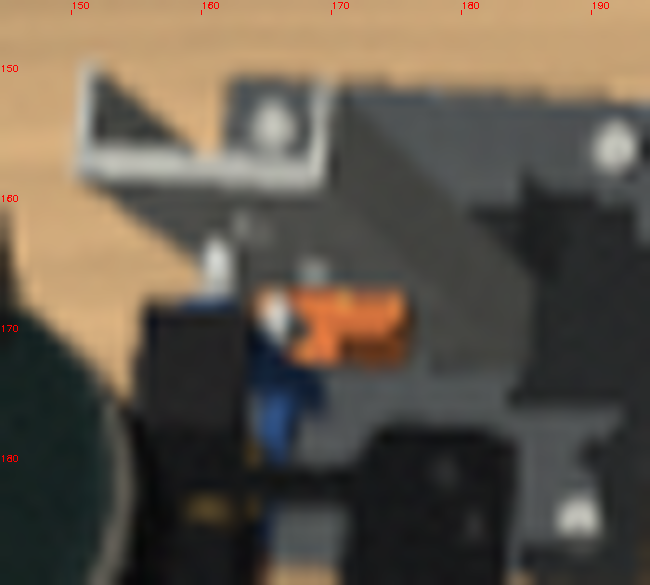

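View pics/j3.png

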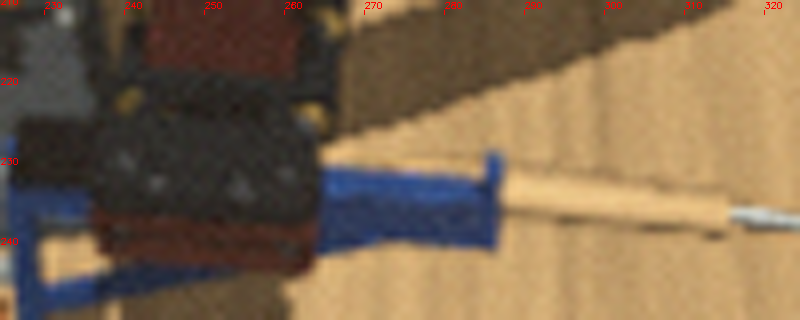

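```bash
python3 - <<'E'
from fit import *
np.set_printoptions(suppress=True)
BS=[((70,6,-78),(227,251.7)),((62,6,-78),(229.7,251.7)),((70,-6,12),(225.1,226.4)),((-90,6,-12),(286.6,240.75)),((-90,-6,24),(287,228.5)),((81,3,-68),(222.6,247.6)),((84,-3,-46),(221,241.3)),((84,-3,4),(220.1,229.5)),((81,3,-18),(221.8,236.6))]
BT=[((67,12,18),(155.9,168)),((67,-12,18),(163.5,168.)),((84,0,0),(161.2,162.8)),((84,0,-50),(165.7,167.2))]
v=fit(BS,BT,g0=(545,240,203,-.08,.03),roll=.012)
P=post_pts(v[0],v[1],v[2],v[3])
R=Ro.from_euler('ZYX',[v[7],v[8],0.012]).as_matrix()
o=v[9:11]
import h,ov
pr=h.proj
ov.proj=lambda n,P:pr(n,P)+(v[9:11] if n=='side' else v[11:13])
draw('side','side5.npz',(195,205,265,285),8,'k1.png',[(P,(0,255,0)),(br_pts(R,v[4:7]),(0,255,255))])
draw('top','top5.npz',(140,145,200,205),10,'k2.png',[(P,(0,255,0)),(br_pts(R,v[4:7]),(0,255,255))])
E
```

```text
post [639.11 230.04  -0.08  -1.42] yaw -4.6
br [547.8 238.8 199.2] yaw,pitch [-4.38  2.18] offs [ 0.18 -0.46 -1.02 -0.27]
std [1.67 2.17 0.02 1.76 1.61 2.31 1.97 0.01 0.01 0.61 0.66 0.76 0.55]
res [-0.4  1.5  0.1  0.1  0.4  0.2 -0.3 -0.9  0.1 -0.5 -0.3  0.   0.1  0.1
  0.2 -0.3  0.   0.3 -0.3 -0.  -0.1  0.2  0.2  0.2  0.1  0.1  0.4 -0.3
 -0.   0.6  0.3 -0.1 -0.1 -0.4 -0.5 -0.2 -0.7 -0.6  0.2 -0.2  0.4  0.5
  0.1  0.1]
in post frame -23.0 2.0 z-dz 165.0
in post frame -91.7 1.4 z-dz 200.6
```

View pics/k1.png

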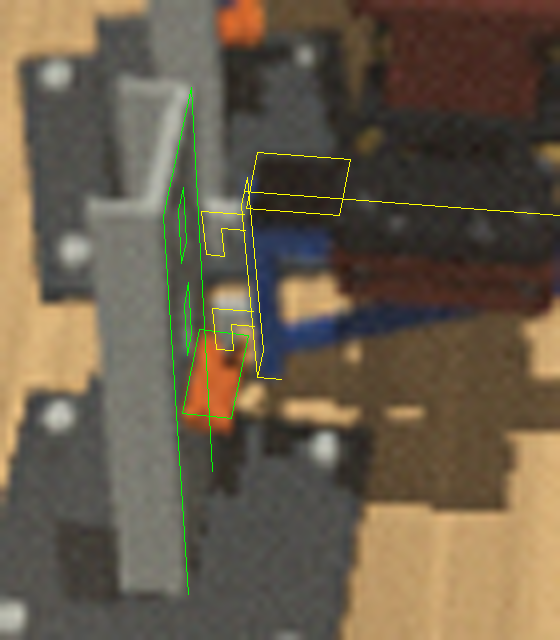

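View pics/k2.png

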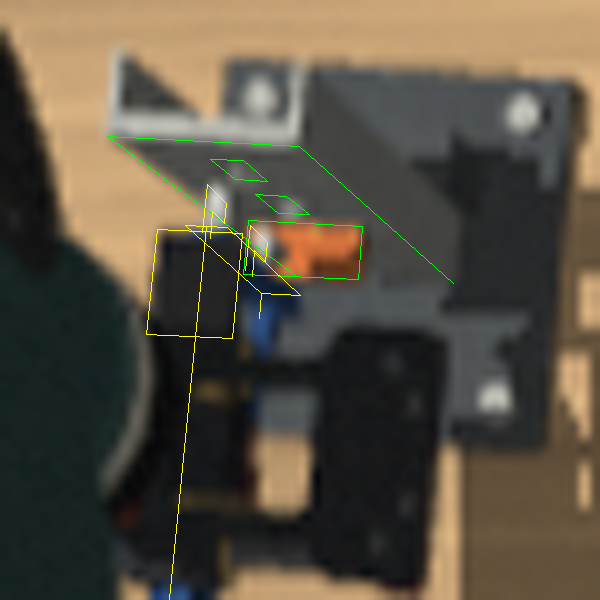

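Emit:
play_rows([
  [-1,0.003,0.002,0.003,0],
  [-1,0,0,0,0],
  [-1,0.003,0,0.001,0],
  [-1,0,0,0,0],
  [-1,0,0,0,0],
])

```text
t: 17.05
ee_pos: [0.5483, 0.2391, 0.1813]
tool_rot: [-0.004, 0.999, -0.04, -0.012]
ft_force: [-0.1, 0.2, -4.2]
width: 0.0117
```

```bash
python3 -c "
from g import *
s,R,y=st();print(R.round(4)[2])
for n in('side','top'):
    p,d=capture(n);np.savez(n+'6.npz',p=p,d=d)
crop('s','side6.npz',(200,210,260,260),'l1.png',13)
crop('s','top6.npz',(145,145,195,190),'l2.png',13)
"
```

```text
t 17.05 pos [548.3 239.1 181.3] yaw -4.59 tilt 1.49 F [-0.1  0.2 -4.2] w 11.7
[-0.025  -0.0071 -0.9997]
```

View pics/l1.png

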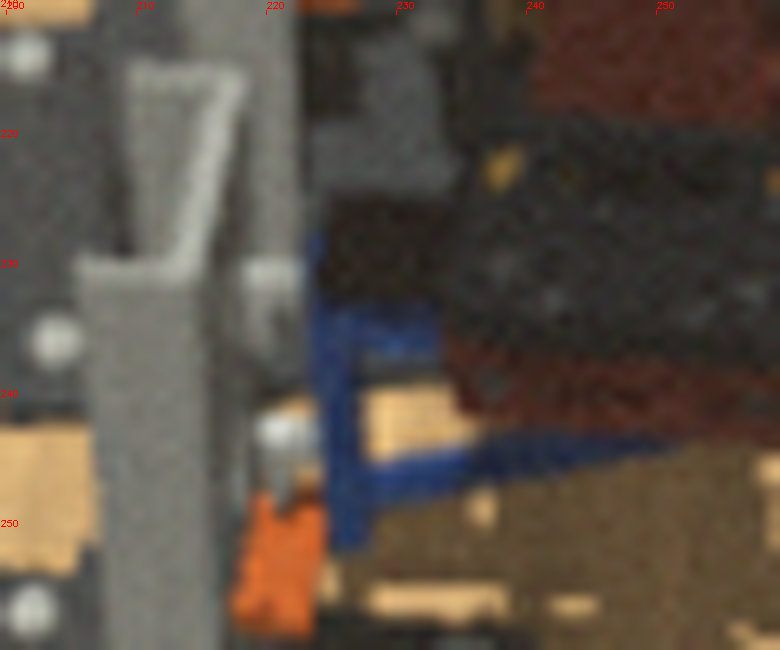

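View pics/l2.png

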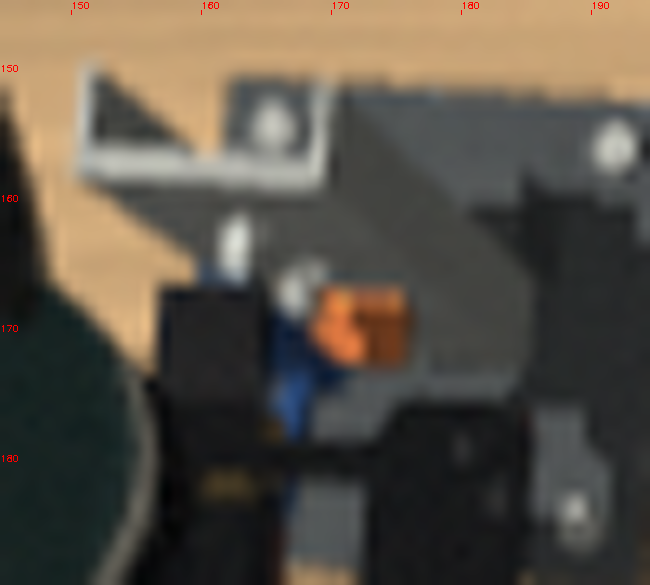

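Emit:
play_rows([
  [-1,0.004,-0.0005,0,0],
  [-1,0,0,0,0],
  [-1,0.003,0,0,0],
  [-1,0,0,0,0],
])

```text
t: 17.65
ee_pos: [0.556, 0.2391, 0.1813]
tool_rot: [-0.004, 0.999, -0.04, -0.012]
ft_force: [-0.1, -0.1, -4.3]
width: 0.0117
```

```bash
python3 -c "
from g import *
s,R,y=st();print(R.round(4)[2])"
```

```text
t 17.65 pos [556.  239.1 181.3] yaw -4.58 tilt 1.47 F [-0.1 -0.1 -4.3] w 11.7
[-0.0245 -0.0072 -0.9997]
```

Emit:
play_rows([
  [-1,0.003,0,0,0],
  [-1,0,0,0,0],
  [-1,0.002,0,0,0],
  [-1,0,0,0,0],
])

```text
t: 18.15
ee_pos: [0.5612, 0.2387, 0.1811]
tool_rot: [-0.004, 0.999, -0.04, -0.012]
ft_force: [-0.5, 0.1, -4.1]
width: 0.0115
```

```bash
python3 -c "
from g import *
s,R,y=st();print(R.round(4)[2])
for n in('side','top'):
    p,d=capture(n);np.savez(n+'7.npz',p=p,d=d)
crop('s','side7.npz',(200,210,260,260),'m1.png',13)
crop('s','top7.npz',(145,145,195,190),'m2.png',13)
"
```

```text
t 18.15 pos [561.2 238.7 181.1] yaw -4.58 tilt 1.48 F [-0.5  0.1 -4.1] w 11.5
[-0.0247 -0.0071 -0.9997]
```

View pics/m1.png

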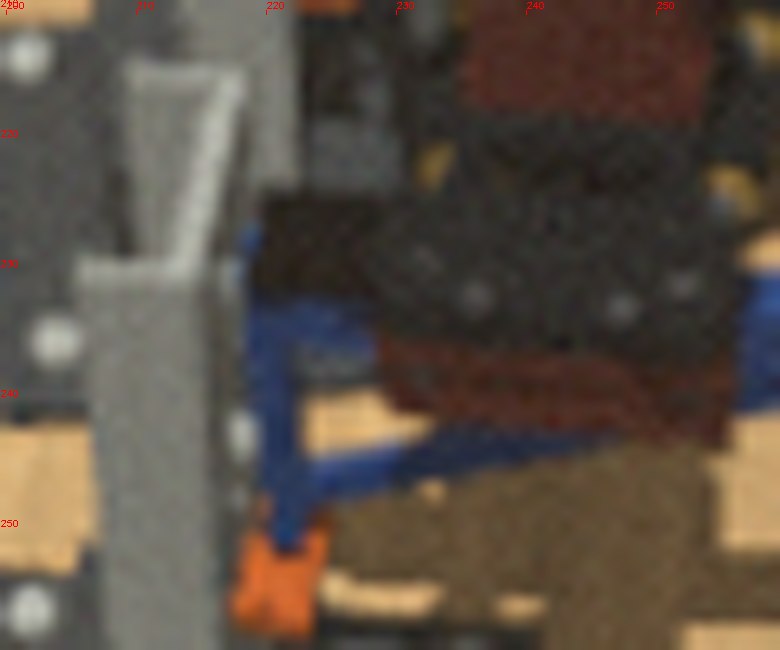

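View pics/m2.png

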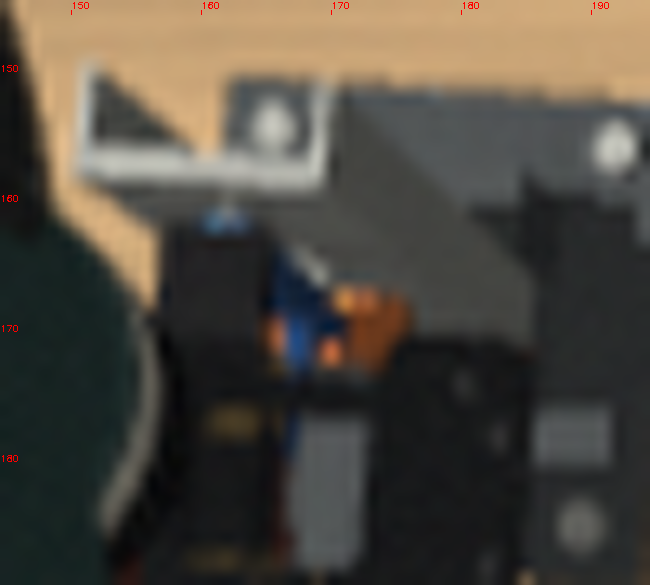

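Emit:
play_rows([
  [-1,0.002,0,0,0],
  [-1,0,0,0,0],
  [-1,0.001,0,0,0],
  [-1,0,0,0,0],
])

```text
t: 18.75
ee_pos: [0.5641, 0.2384, 0.181]
tool_rot: [-0.004, 0.999, -0.04, -0.012]
ft_force: [0.5, 0.0, -4.3]
width: 0.0113
```

```bash
python3 -c "
from g import *
s,R,y=st();print(R.round(4)[2],s['torque'].round(2))"
```

```text
t 18.75 pos [564.1 238.4 181. ] yaw -4.58 tilt 1.49 F [ 0.5  0.  -4.3] w 11.3
[-0.0251 -0.007  -0.9997] [-0.02  0.02  0.01]
```

Emit:
play_rows([
  [-1,0.001,0,0,0],
  [-1,0,0,0,0],
  [-1,0.001,0,0,0],
  [-1,0,0,0,0],
])

```text
t: 19.25
ee_pos: [0.5642, 0.2384, 0.1807]
tool_rot: [-0.004, 0.999, -0.04, -0.014]
ft_force: [-2.5, 0.2, -2.4]
width: 0.0118
```

```bash
python3 -c "
from g import *
s,R,y=st();print(R.round(4)[2],s['torque'].round(2))
for n in('side','top'):
    p,d=capture(n);np.savez(n+'8.npz',p=p,d=d)
crop('s','side8.npz',(200,210,260,260),'n1.png',13)
"
```

```text
t 19.25 pos [564.2 238.4 180.7] yaw -4.57 tilt 1.68 F [-2.5  0.2 -2.4] w 11.8
[-0.0286 -0.0067 -0.9996] [0.01 0.11 0.04]
```

View pics/n1.png

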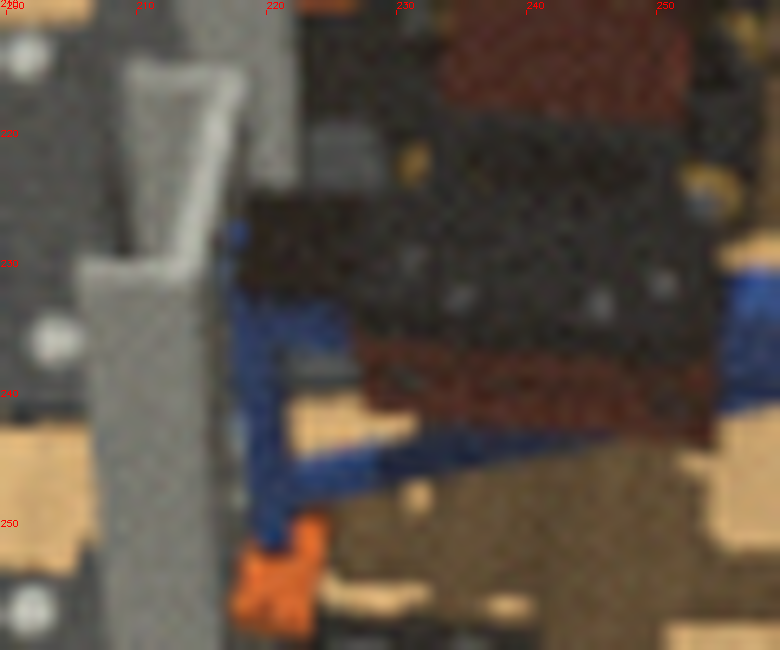

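Emit:
play_rows([
  [-1,0,0,0,0],
  [-1,0.002,0,0,0],
  [-1,0.002,0,0,0],
  [-1,0.002,0,0,0],
], newtons=9)

```text
t: 19.85
ee_pos: [0.5653, 0.2382, 0.179]
tool_rot: [-0.004, 0.999, -0.04, -0.019]
ft_force: [-5.0, 2.7, -3.1]
width: 0.0117
```

```bash
python3 -c "
from g import *
s,R,y=st();print(R.round(4)[2],s['torque'].round(2))
for n in('side',):
    p,d=capture(n);np.savez(n+'9.npz',p=p,d=d)
crop('s','side9.npz',(200,210,260,260),'o1.png',13)
crop('s','side9.npz',(210,210,310,260),'o2.png',8)
"
```

```text
t 19.85 pos [565.3 238.2 179. ] yaw -4.55 tilt 2.25 F [-5.   2.7 -3.1] w 11.7
[-0.0387 -0.0058 -0.9992] [0.17 0.85 0.  ]
```

View pics/o1.png

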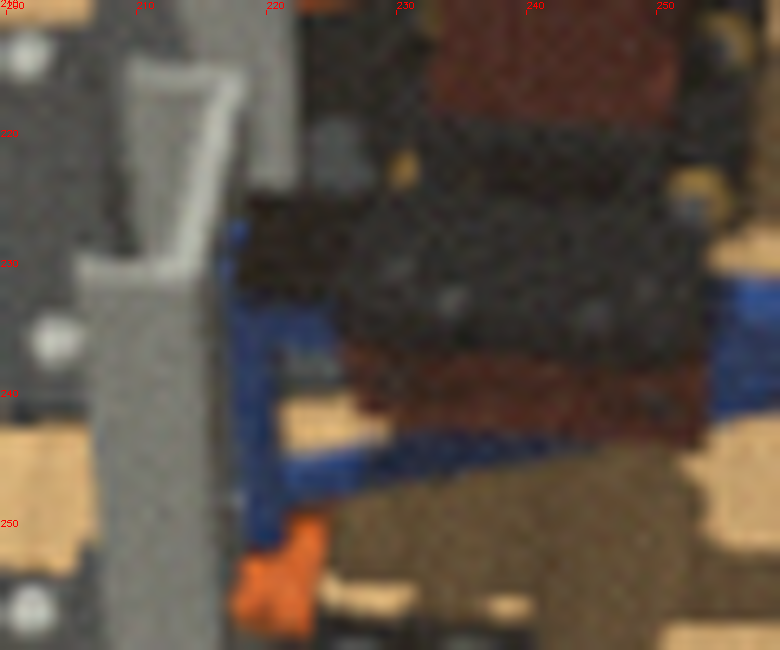

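View pics/o2.png

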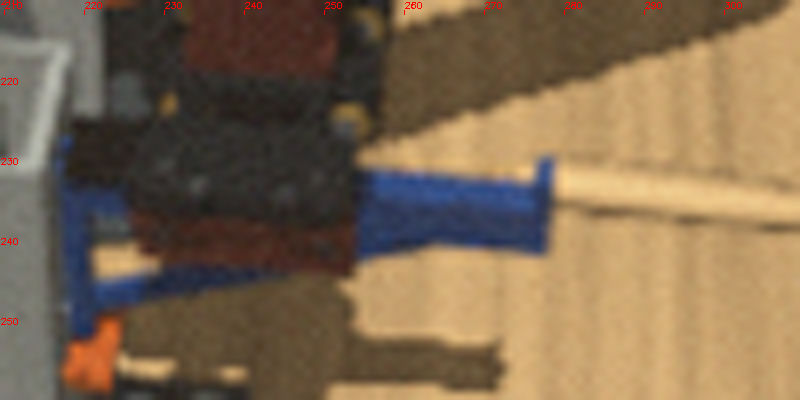

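Emit:
play_rows([
  [-1,0.0005,0,0.002,0],
  [-1,0,0,0,0],
  [-1,0.0005,0,0.002,0],
  [-1,0,0,0,0],
])

```text
t: 20.4
ee_pos: [0.5654, 0.2381, 0.1742]
tool_rot: [-0.003, 0.999, -0.04, -0.02]
ft_force: [-2.0, 1.1, -3.8]
width: 0.0125
```

```bash
python3 -c "
from g import *
s,R,y=st();print(R.round(4)[2],s['torque'].round(2))
for n in('side',):
    p,d=capture(n);np.savez(n+'10.npz',p=p,d=d)
crop('s','side10.npz',(200,210,260,260),'p1.png',13)
"
```

```text
t 20.4 pos [565.4 238.1 174.2] yaw -4.55 tilt 2.36 F [-2.   1.1 -3.8] w 12.5
[-0.0408 -0.0054 -0.9992] [0.09 0.42 0.05]
```

View pics/p1.png

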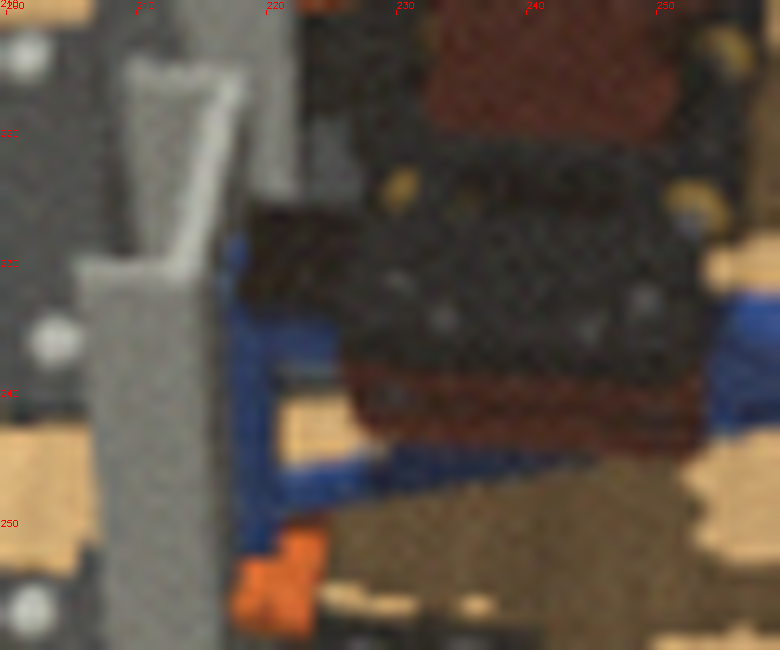

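Emit:
play_rows([
  [-1,0.0003,0,0.0015,0],
  [-1,0,0,0,0],
  [-1,0.0003,0,0.0015,0],
  [-1,0,0,0,0],
])

```text
t: 20.95
ee_pos: [0.5657, 0.238, 0.1717]
tool_rot: [-0.004, 0.999, -0.04, -0.02]
ft_force: [-3.4, -0.8, -3.3]
width: 0.0124
```

```bash
python3 -c "
from g import *
s,R,y=st();print(R.round(4)[2],s['torque'].round(2))
"
```

```text
t 20.95 pos [565.7 238.  171.7] yaw -4.55 tilt 2.37 F [-3.4 -0.8 -3.3] w 12.4
[-0.041  -0.0054 -0.9991] [0.04 0.54 0.04]
```

Emit:
play_rows([
  [-1,0,0,0.001,0],
  [-1,0,0,0,0],
  [-1,0,0,0.001,0],
  [-1,0,0,0,0],
], newtons=20)

```text
t: 21.45
ee_pos: [0.5657, 0.2381, 0.1715]
tool_rot: [-0.004, 0.999, -0.04, -0.02]
ft_force: [-3.6, -0.2, -2.3]
width: 0.012
```

```bash
python3 -c "
from g import *
s,R,y=st();print(R.round(4)[2],s['torque'].round(2))
p,d=capture('side');np.savez('side11.npz',p=p,d=d)
crop('s','side11.npz',(200,210,260,260),'q1.png',13)
"
```

```text
t 21.45 pos [565.7 238.1 171.5] yaw -4.56 tilt 2.32 F [-3.6 -0.2 -2.3] w 12.0
[-0.0401 -0.0058 -0.9992] [-0.03  0.62 -0.04]
```

View pics/q1.png

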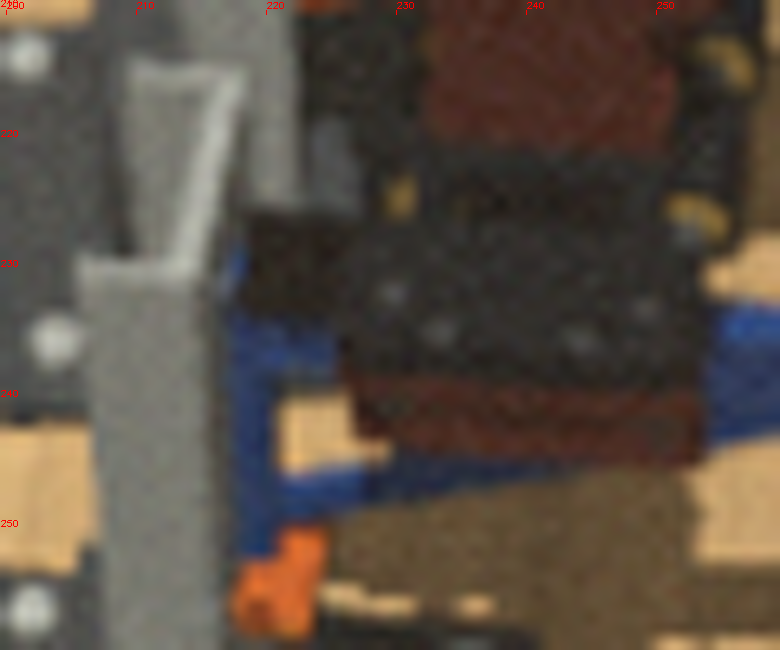

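Emit:
play_rows([
  [-1,0,0,0.004,0],
  [-1,0,0,0.004,0],
], newtons=25)

```text
t: 21.75
ee_pos: [0.5654, 0.2382, 0.1649]
tool_rot: [-0.004, 0.999, -0.04, -0.02]
ft_force: [-6.4, -0.2, 6.3]
width: 0.0114
```

```bash
python3 -c "
from g import *
s,R,y=st();print(R.round(4)[2],s['torque'].round(2))
"
```

```text
t 21.75 pos [565.4 238.2 164.9] yaw -4.56 tilt 2.28 F [-6.4 -0.2  6.3] w 11.4
[-0.0394 -0.006  -0.9992] [-0.18  0.85 -0.1 ]
```

```bash
python3 -c "
from g import *
p,d=capture('side');np.savez('side12.npz',p=p,d=d)
st()
crop('s','side12.npz',(200,210,260,260),'r1.png',13)
"
```

```text
t 21.8 pos [565.4 238.2 164.5] yaw -4.56 tilt 2.29 F [-4.5 -0.5  3.5] w 12.0
```

View pics/r1.png

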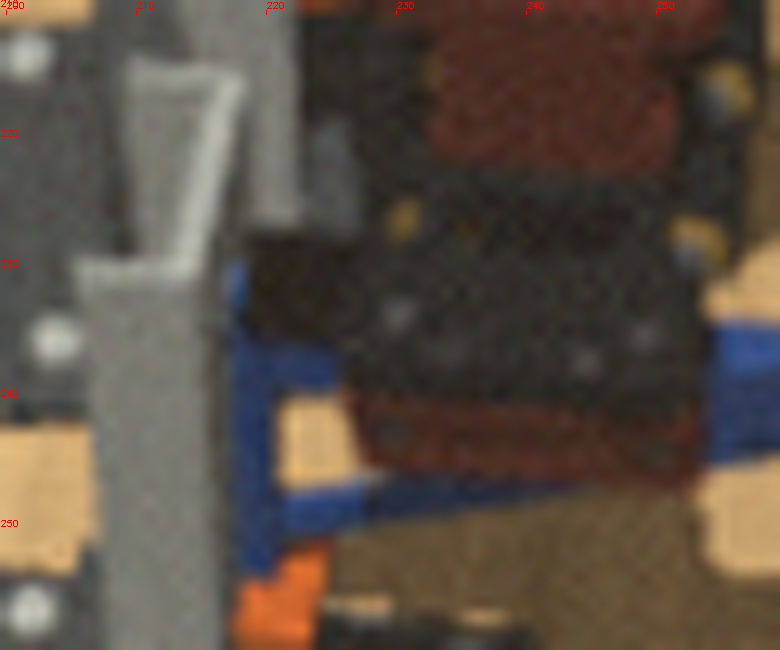

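Emit:
play_rows([
  [-1,0,0,0.003,0],
])

```text
t: 21.92
ee_pos: [0.5647, 0.2383, 0.1625]
tool_rot: [-0.004, 0.999, -0.04, -0.02]
ft_force: [-10.8, 0.0, 11.7]
width: 0.012
```

Emit:
play_rows([
  [-1,0,0,0.003,0],
])

```text
t: 22.05
ee_pos: [0.5643, 0.2386, 0.1616]
tool_rot: [-0.004, 0.999, -0.04, -0.02]
ft_force: [-11.3, -2.0, 23.4]
width: 0.0118
```

```bash
python3 -c "
from g import *
s,R,y=st();print(R.round(4)[2],s['torque'].round(2))
"
```

```text
t 22.05 pos [564.3 238.6 161.6] yaw -4.56 tilt 2.33 F [-11.3  -2.   23.4] w 11.8
[-0.0401 -0.0066 -0.9992] [-0.37  1.75 -0.17]
```

Emit:
play_rows([
  [-1,0,0,0,0],
])

```text
t: 22.18
ee_pos: [0.5645, 0.2383, 0.1623]
tool_rot: [-0.004, 0.999, -0.04, -0.019]
ft_force: [-1.3, -1.3, -5.1]
width: 0.0115
```

```bash
python3 -c "
from g import *
p,d=capture('side');np.savez('side13.npz',p=p,d=d)
s,R,y=st();print(R.round(4)[2],s['torque'].round(2))
crop('s','side13.npz',(200,165,260,265),'s1.png',8)
crop('s','side13.npz',(200,210,260,260),'s2.png',13)
"
```

```text
t 22.23 pos [564.4 238.4 162.1] yaw -4.56 tilt 2.29 F [-5.5 -1.3  2.6] w 12.0
[-0.0395 -0.0064 -0.9992] [-0.13  0.89 -0.09]
```

View pics/s1.png

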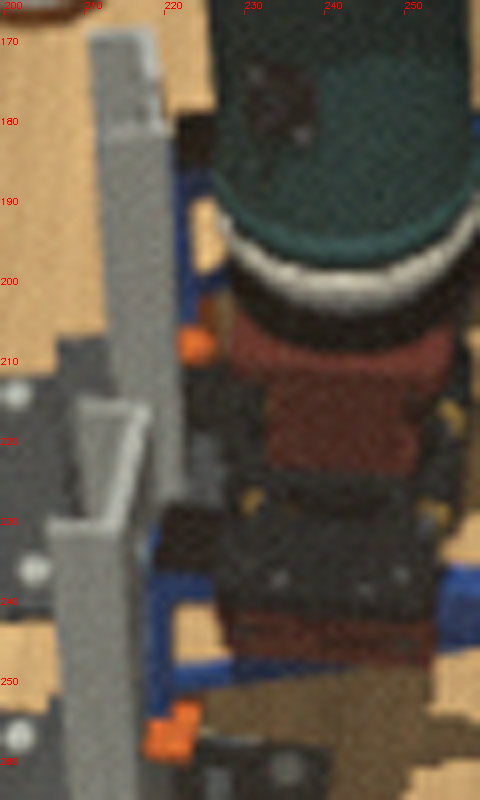

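View pics/s2.png

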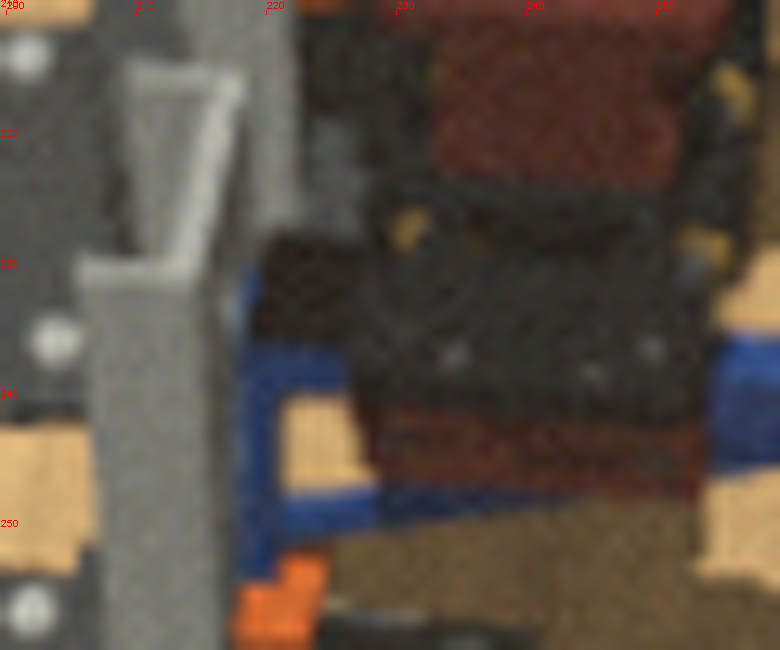

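Emit:
play_rows([
  [-1,0.002,0,0.001,0],
  [-1,0.002,0,0.001,0],
], newtons=15)

```text
t: 22.48
ee_pos: [0.565, 0.2384, 0.1617]
tool_rot: [-0.004, 0.999, -0.04, -0.023]
ft_force: [-12.2, -0.9, 12.5]
width: 0.0118
```

```bash
python3 -c "
from g import *
p,d=capture('side');np.savez('side14.npz',p=p,d=d)
s,R,y=st();print(R.round(4)[2],s['torque'].round(2))
crop('s','side14.npz',(200,210,290,260),'t1.png',8)
"
```

```text
t 22.52 pos [565.1 238.4 161.7] yaw -4.57 tilt 2.63 F [-10.4  -0.1  11.2] w 11.6
[-0.0455 -0.0065 -0.9989] [-0.1   1.87 -0.08]
```

View pics/t1.png

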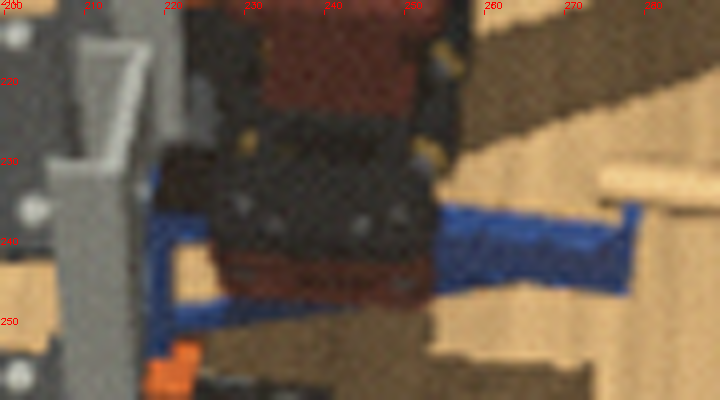

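Emit:
play_rows([
  [-1,0,0,0,0],
  [-0.7,0,0,0,0],
  [-0.5,0,0,0,0],
  [-0.3,0,0,0,0],
  [0,0,0,0,0],
  [0,0,0,0,0],
])

```text
t: 23.28
ee_pos: [0.5701, 0.239, 0.1627]
tool_rot: [-0.005, 0.999, -0.04, -0.018]
ft_force: [0.1, 0.5, 0.0]
width: 0.0435
```

```bash
python3 -c "
from g import *
p,d=capture('side');np.savez('side15.npz',p=p,d=d)
s,R,y=st();print(R.round(4)[2],s['torque'].round(2))
crop('s','side15.npz',(200,210,290,260),'u1.png',8)
"
```

```text
t 23.32 pos [570.  239.  162.7] yaw -4.58 tilt 2.16 F [ 0.4  0.1 -0. ] w 43.6
[-0.0366 -0.0088 -0.9993] [0.02 0.02 0.01]
```

View pics/u1.png

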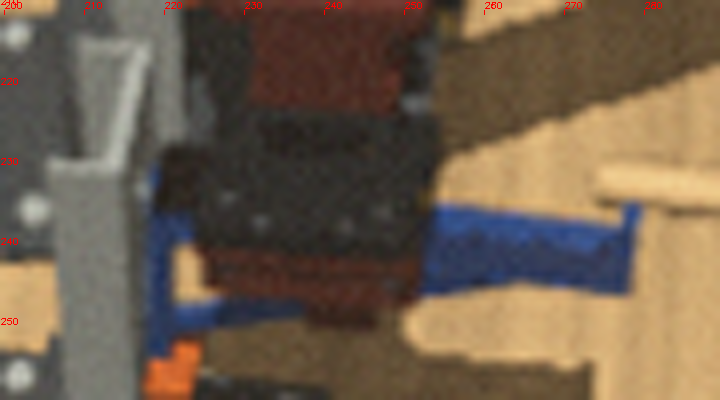

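Emit:
play_rows([
  [0,0,0,-0.02,0],
  [0,0,0,-0.03,0],
  [0,-0.02,0,-0.03,0],
  [0,-0.04,0,-0.03,0],
  [-1,-0.04,0,0,0],
  [-1,-0.04,0,0,0],
  [-1,0,0,0,0],
])

```text
t: 24.2
ee_pos: [0.4314, 0.249, 0.2812]
tool_rot: [-0.006, 0.999, -0.04, -0.018]
ft_force: [0.6, -0.3, 0.5]
width: 0.0174
```

```bash
python3 -c "
from g import *
s,R,y=st()
for n in('side','top'):
    p,d=capture(n);np.savez(n+'16.npz',p=p,d=d)
crop('s','side16.npz',(195,160,295,290),'v1.png',6)
crop('s','side16.npz',(200,215,290,265),'v2.png',8)
crop('s','top16.npz',(140,135,240,235),'v3.png',6)
"
```

```text
t 24.2 pos [431.4 249.  281.2] yaw -4.62 tilt 2.15 F [ 0.6 -0.3  0.5] w 17.4
```

View pics/v1.png

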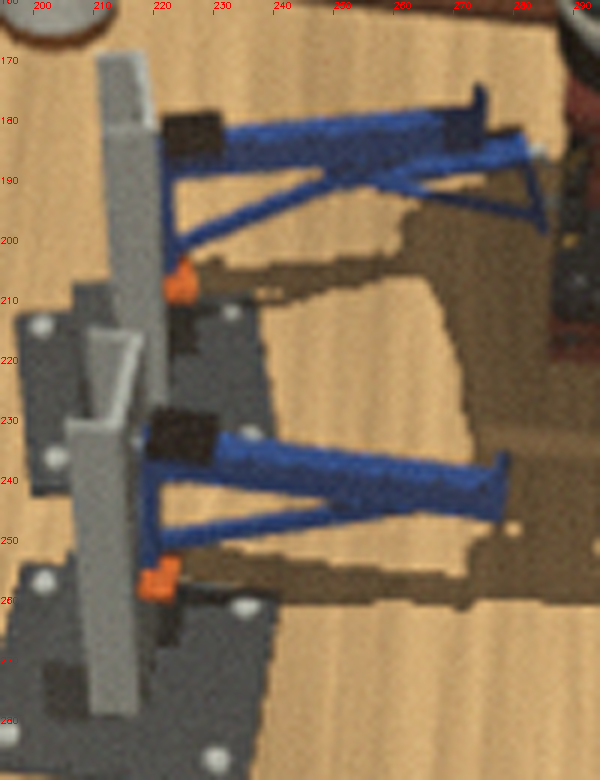

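View pics/v2.png

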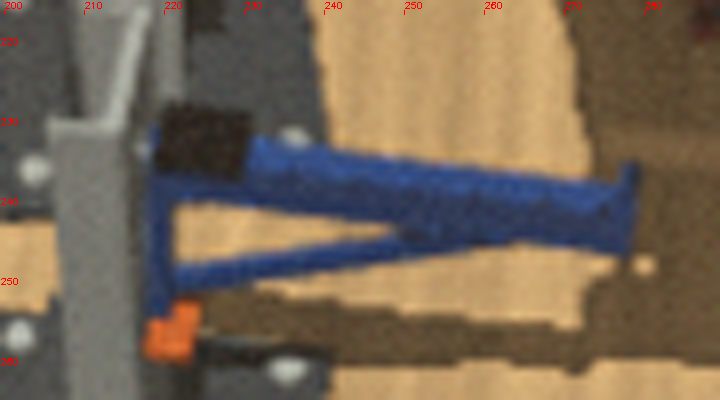

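View pics/v3.png

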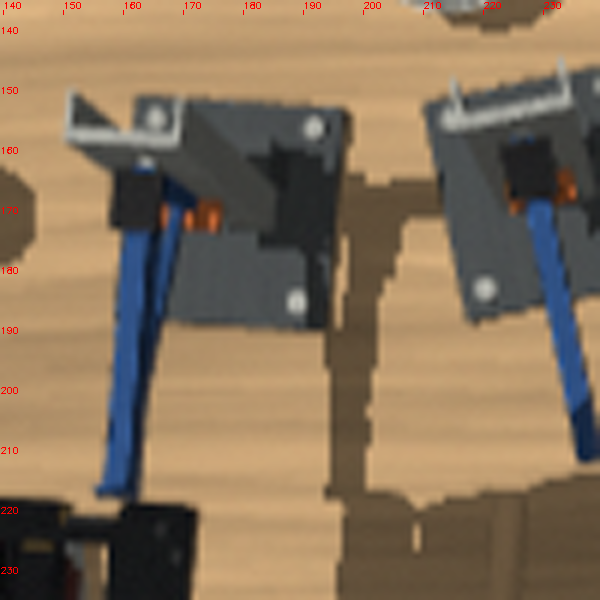

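```bash
python3 - <<'E'
from fit import *
np.set_printoptions(suppress=True)
BS=[((70,6,-78),(218.25,253.5)),((70,-6,12),(218.5,230.1)),((-90,6,-12),(278.25,246.1)),((-90,-6,24),(279.1,234.5)),((67,-12,18),(220.1,227.3)),((37,-12,18),(230.75,228.3))]
BT=[((67,12,18),(159.2,163.2)),((67,-12,18),(166.7,162.8)),((37,12,18),(157.5,172.8)),((-90,6,24),(155.7,217)),((-90,-6,24),(162,217.3))]
v=fit(BS,BT,g0=(570,240,178,-.08,.03))
crop('s','side16.npz',(200,225,245,270),'w1.png',13)
crop('s','side16.npz',(210,165,300,220),'w2.png',8)
crop('s','side0.npz',(200,225,245,270),'w3.png',13)
E
```

```text
post [639.26 230.17  -0.08  -1.49] yaw -4.61
br [567.6 234.1 173.8] yaw,pitch [-4.07 -1.54] offs [ 0.22 -0.53 -0.99 -0.21]
std [1.66 2.19 0.02 1.73 1.6  2.16 1.71 0.01 0.01 0.6  0.67 0.76 0.55]
res [-0.4  1.5  0.1  0.1  0.4  0.2 -0.3 -0.9  0.1 -0.5 -0.3  0.   0.1  0.1
  0.2 -0.2  0.   0.3 -0.2  0.7 -0.1  0.  -0.2  0.1  0.5 -0.3 -0.2 -0.3
  0.5  0.1 -0.5 -0.7  0.4  0.1  0.5  0.   0.6  0.2 -1.5  0.1]
in post frame -0.9 -1.2 z-dz 144.2
in post frame -71.7 -1.8 z-dz 175.3
```

View pics/w1.png

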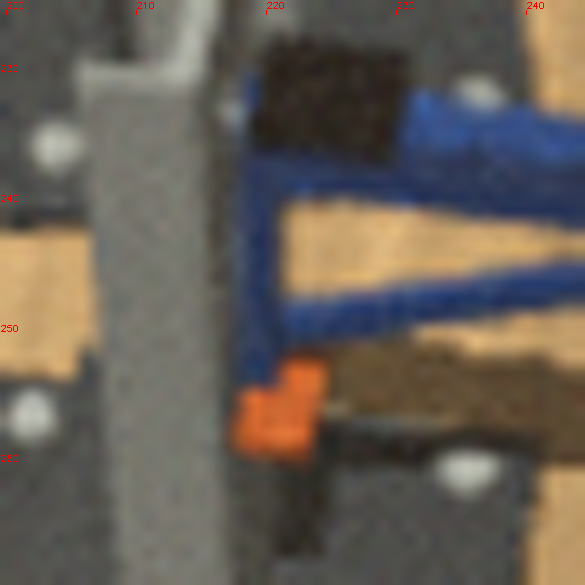

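View pics/w2.png

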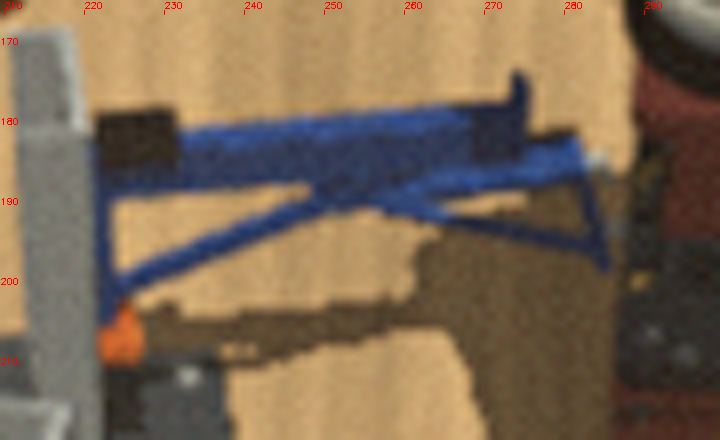

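View pics/w3.png

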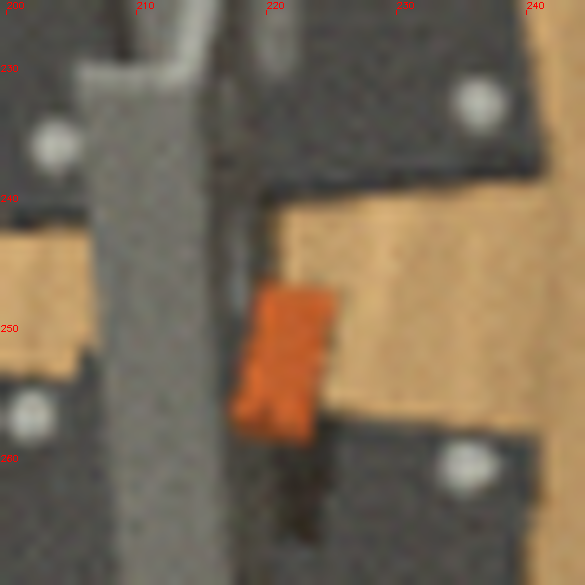

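```bash
python3 - <<'E'
from fit import *
print('px/mm', (proj('side',[[.63,.23,.108]])-proj('side',[[.63,.23,.100]]))/8)
def prof(f):
    p=np.load(f)['p'].astype(float); o=p[...,0]-p[...,2]  # orange-ness
    out=[]
    for u in range(217,226):
        c=o[240:270,u]; m=c.max(); 
        # bottom edge half-level crossing; background level
        i=np.where(c>m*.55)[0][-1]; 
        th=m*.55; out.append((u,round(240+i+(c[i]-th)/(c[i]-c[i+1]+1e-9),2),int(m)))
    return out
for f in('side0.npz','side5.npz','side11.npz','side12.npz','side13.npz','side14.npz','side16.npz'): print(f,[(a,b) for a,b,m in prof(f)])
E
```

```text
px/mm [[-0.01127761 -0.21903913]]
side0.npz [(217, np.float64(257.46)), (218, np.float64(257.47)), (219, np.float64(257.44)), (220, np.float64(257.77)), (221, np.float64(258.06)), (222, np.float64(258.12)), (223, np.float64(258.19)), (224, np.float64(255.11)), (225, np.float64(255.41))]
side5.npz [(217, np.float64(257.27)), (218, np.float64(257.45)), (219, np.float64(257.44)), (220, np.float64(257.67)), (221, np.float64(258.03)), (222, np.float64(258.15)), (223, np.float64(258.16)), (224, np.float64(255.4)), (225, np.float64(255.69))]
side11.npz [(217, np.float64(257.25)), (218, np.float64(257.69)), (219, np.float64(257.55)), (220, np.float64(257.93)), (221, np.float64(258.22)), (222, np.float64(258.44)), (223, np.float64(258.23)), (224, np.float64(255.43)), (225, np.float64(256.13))]
side12.npz [(217, np.float64(259.3)), (218, np.float64(259.24)), (219, np.float64(259.21)), (220, np.float64(259.28)), (221, np.float64(259.38)), (222, np.float64(259.41)), (223, np.float64(259.27)), (224, np.float64(256.09)), (225, np.float64(254.55))]
side13.npz [(217, np.float64(258.97)), (218, np.float64(259.25)), (219, np.float64(259.3)), (220, np.float64(259.41)), (221, np.float64(259.44)), (222, np.float64(259.41)), (223, np.float64(259.19)), (224, np.float64(256.53)), (225, np.float64(254.11))]
side14.npz [(217, np.float64(259.3)), (218, np.float64(259.21)), (219, np.float64(259.28)), (220, np.float64(259.4)), (221, np.float64(259.4)), (222, np.float64(259.48)), (223, np.float64(259.15)), (224, np.float64(256.46)), (225, np.float64(254.36))]
side16.npz [(217, np.float64(259.23)), (218, np.float64(259.17)), (219, np.float64(259.29)), (220, np.float64(259.39)), (221, np.float64(259.38)), (222, np.float64(259.48)), (223, np.float64(259.03)), (224, np.float64(256.54)), (225, np.float64(254.54))]
```

```bash
python3 -c "
from g import *
need(.618,.2343,.235,-4.6)"
```

```text
t 24.3 pos [434.2 249.1 281.1] yaw -4.68 tilt 2.05 F [ 0.3 -0.4 -1.1] w 9.5
need tool shift mm [1.859e+02 1.000e-01 3.970e+01] turn -0.08
```

Emit:
play_rows([
  [-1,0.05,0,0,0],
  [-1,0,0,0,0],
  [-1,0.05,0,0,0],
  [-1,0,0,0,0],
  [-1,0.05,0,0.01,0],
  [-1,0,0,0,0],
  [-1,0.025,0,0.01,0],
  [-1,0,0,0,0],
], newtons=20)

```text
t: 25.3
ee_pos: [0.6118, 0.2342, 0.2513]
tool_rot: [-0.005, 0.999, -0.042, -0.021]
ft_force: [-0.4, -0.3, -0.4]
width: 0.0003
```

```bash
python3 -c "
from g import *
need(.618,.2343,.205,-4.6)
for n in('side','top'):
    p,d=capture(n);np.savez(n+'17.npz',p=p,d=d)
crop('s','side17.npz',(200,190,290,270),'x1.png',7)
crop('s','top17.npz',(140,135,240,235),'x3.png',6)"
```

```text
t 25.3 pos [611.8 234.2 251.3] yaw -4.81 tilt 2.43 F [-0.4 -0.3 -0.4] w 0.3
need tool shift mm [ 8.1 -0.2 46. ] turn -0.21
```

View pics/x1.png

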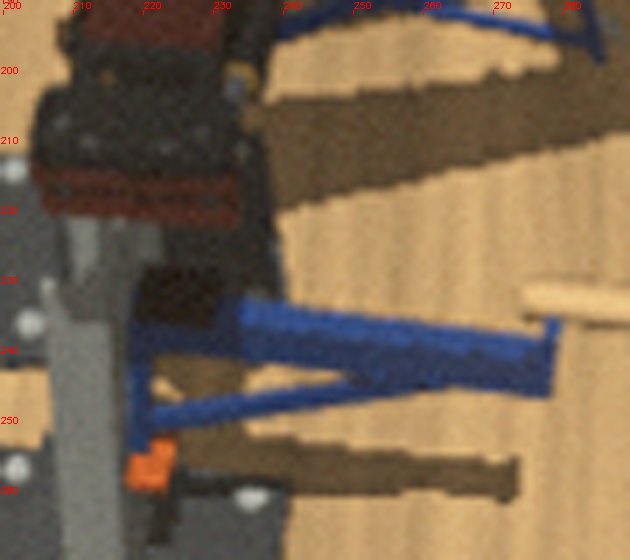

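View pics/x3.png

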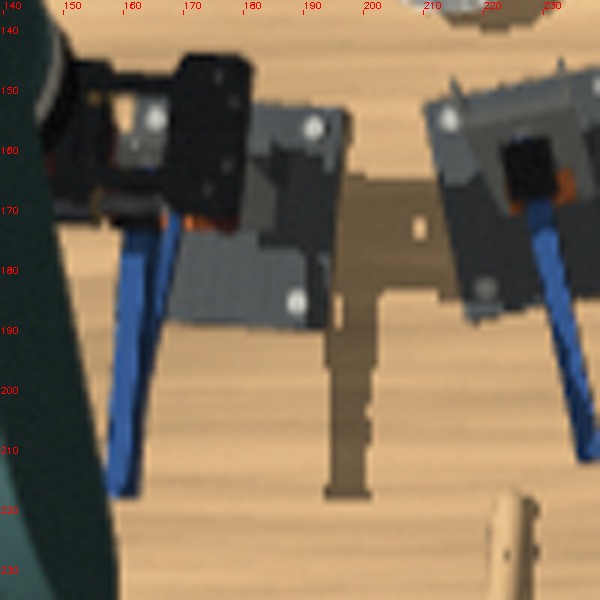

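Emit:
play_rows([
  [-1,0.004,0,0.015,0],
  [-1,0,0,0,0],
  [-1,0.004,0,0.015,0],
  [-1,0,0,0,0],
  [-1,0,0,0.005,0],
  [-1,0,0,0.003,0],
  [-1,0,0,0.002,0],
])

```text
t: 26.28
ee_pos: [0.6154, 0.2353, 0.2112]
tool_rot: [-0.006, 0.999, -0.041, -0.02]
ft_force: [0.2, 0.2, 0.3]
width: 0.0004
```

```bash
python3 -c "
from g import *
need(.618,.2343,.205,-4.6)
"
```

```text
t 26.27 pos [615.4 235.3 211.2] yaw -4.69 tilt 2.39 F [0.2 0.2 0.3] w 0.4
need tool shift mm [2.9 0.8 6.1] turn -0.09
```

Emit:
play_rows([
  [-1,0.001,0,0.003,0],
  [-1,0.001,0,0.003,0],
  [-1,0,0,0.002,0],
])

```text
t: 26.65
ee_pos: [0.6175, 0.2352, 0.2029]
tool_rot: [-0.006, 0.999, -0.041, -0.02]
ft_force: [-0.2, -0.5, -0.0]
width: 0.0006
```

Emit:
play_rows([
  [-1,0,0,0.002,0],
  [-1,0,0,0.002,0],
])

```text
t: 26.9
ee_pos: [0.6177, 0.2356, 0.1999]
tool_rot: [-0.006, 0.999, -0.041, -0.019]
ft_force: [-3.5, 0.1, 13.6]
width: 0.0003
```

Emit:
play_rows([
  [-1,0,0,0.0015,0],
])

```text
t: 27.02
ee_pos: [0.6178, 0.236, 0.2]
tool_rot: [-0.007, 0.999, -0.041, -0.019]
ft_force: [-3.2, 0.1, 9.3]
width: 0.0004
```

Emit:
play_rows([
  [-1,0,0,0.0015,0],
])

```text
t: 27.15
ee_pos: [0.6178, 0.2364, 0.2]
tool_rot: [-0.007, 0.999, -0.041, -0.018]
ft_force: [-2.5, 1.1, 7.8]
width: 0.0004
```

Emit:
play_rows([
  [-1,0,0,0.0025,0],
])

```text
t: 27.28
ee_pos: [0.618, 0.237, 0.1998]
tool_rot: [-0.008, 0.999, -0.041, -0.017]
ft_force: [-4.1, 0.8, 15.1]
width: 0.0004
```

```bash
python3 -c "
from g import *
p,d=capture('side');np.savez('side18.npz',p=p,d=d)
st()
crop('s','side18.npz',(200,225,290,270),'y1.png',8)"
```

```text
t 27.32 pos [618.  237.1 199.9] yaw -4.67 tilt 2.16 F [-3.4  0.  12.3] w 0.4
```

View pics/y1.png

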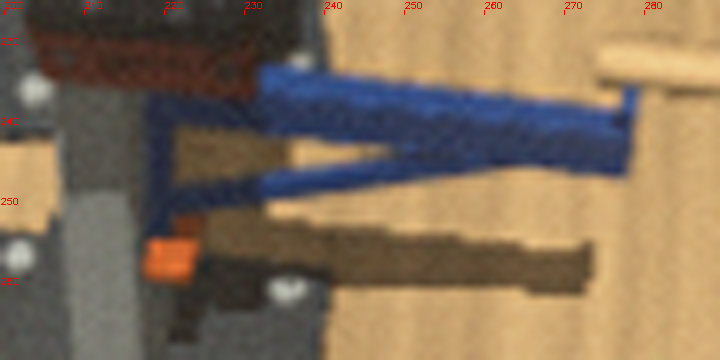

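Emit:
play_rows([
  [-1,0,0,-0.005,0],
  [-1,0,0,-0.02,0],
  [-1,0,0,-0.03,0],
  [-1,-0.02,0,-0.03,0],
  [-1,-0.05,0,0,0],
  [-1,-0.05,0,0,0],
  [-1,-0.05,0,0,0],
  [-1,0,0,0,0],
])

```text
t: 28.32
ee_pos: [0.4481, 0.2495, 0.2938]
tool_rot: [-0.008, 0.999, -0.041, -0.016]
ft_force: [1.4, -0.4, 0.2]
width: 0.0003
```

```bash
python3 -c "
from fit import *
st()
for n in('side','top'):
    p,d=capture(n);np.savez(n+'19.npz',p=p,d=d)
    cv2.imwrite(f'pics/{n}19.png',p[:,:,::-1])
crop('s','side19.npz',(200,215,290,265),'z2.png',8)
a=np.load('side16.npz')['p'].astype(int);b=np.load('side19.npz')['p'].astype(int)
d=np.abs(a-b).sum(2)[225:262,215:285];print(d.mean(),d.max())
"
```

```text
t 28.32 pos [448.1 249.5 293.8] yaw -4.73 tilt 2.08 F [ 1.4 -0.4  0.2] w 0.3
31.32084942084942 288
```

View pics/z2.png

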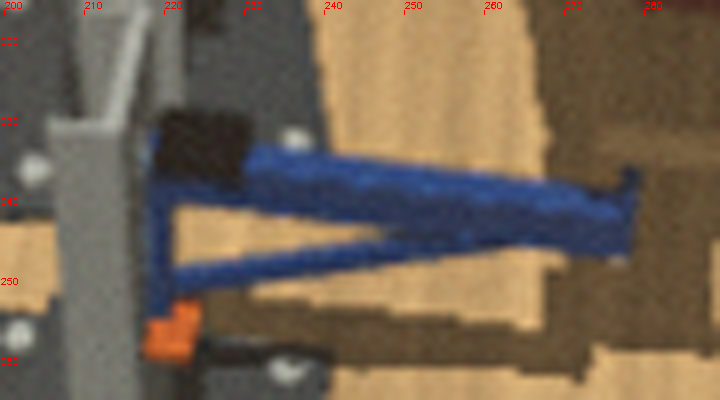

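View pics/top19.png

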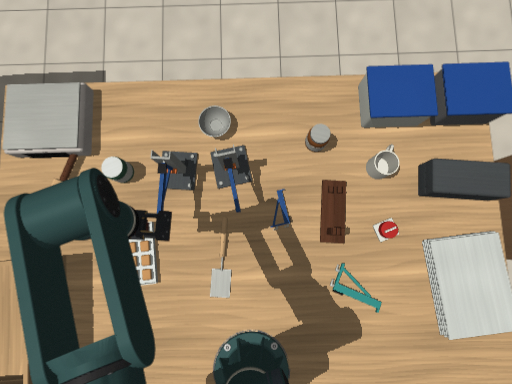

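```bash
python3 - <<'E'
from fit import *
a=np.load('side16.npz')['p'];b=np.load('side19.npz')['p']
def sh(r):
    x0,y0,x1,y1=r
    A=cv2.resize(cv2.cvtColor(a,cv2.COLOR_RGB2GRAY)[y0:y1,x0:x1],None,fx=8,fy=8,interpolation=cv2.INTER_CUBIC)
    B=cv2.resize(cv2.cvtColor(b,cv2.COLOR_RGB2GRAY)[y0-4:y1+4,x0-4:x1+4],None,fx=8,fy=8,interpolation=cv2.INTER_CUBIC)
    m=cv2.matchTemplate(B,A,cv2.TM_CCOEFF_NORMED);i=np.unravel_index(m.argmax(),m.shape);return (i[1]/8-4,i[0]/8-4,m.max().round(3))
for n,r in dict(pad=(216,225,236,240),barend=(262,234,285,250),spine=(215,238,224,252),strut=(222,243,250,252),tab=(216,252,228,262),post=(203,212,216,240),footbolt=(196,248,206,262)).items(): print(n,sh(r))
BS=[((70,6,-78),(218.25,253.9)),((70,-6,12),(218.5,230.5)),((-90,6,-12),(278.25,246.6)),((-90,-6,24),(279.1,235)),((67,-12,18),(220.1,228)),((37,-12,18),(230.75,229))]
crop('s','top19.npz',(140,135,200,225),'zz.png',8)
E
```

```text
pad (np.float64(0.0), np.float64(0.375), np.float32(0.968))
barend (np.float64(-4.0), np.float64(0.125), np.float32(0.889))
spine (np.float64(0.0), np.float64(0.125), np.float32(0.99))
strut (np.float64(-0.125), np.float64(0.25), np.float32(0.978))
tab (np.float64(0.0), np.float64(0.0), np.float32(0.981))
post (np.float64(0.0), np.float64(0.0), np.float32(0.99))
footbolt (np.float64(0.0), np.float64(0.0), np.float32(0.996))
```

View pics/zz.png

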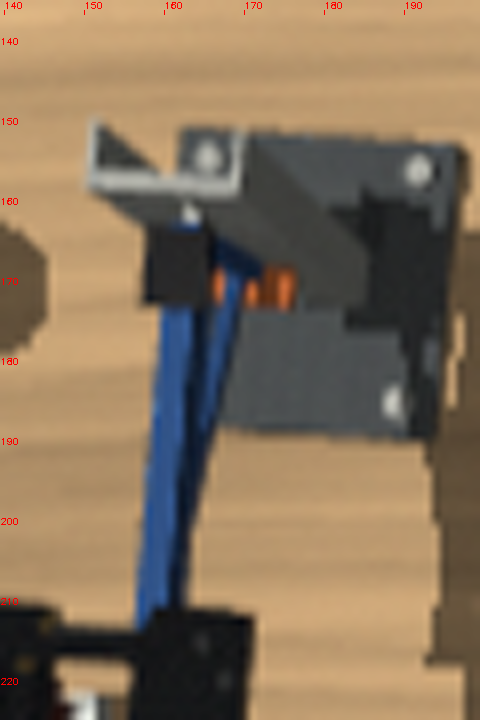

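Emit:
play_rows([
  [0,-0.03,-0.04,-0.02,0],
  [0,-0.02,-0.05,-0.02,0],
  [0,0,-0.05,0,0],
  [0,0,0,0,0],
])

```text
t: 28.92
ee_pos: [0.4223, 0.3972, 0.3386]
tool_rot: [-0.009, 0.999, -0.045, -0.013]
ft_force: [0.0, 0.1, -0.9]
width: 0.0366
```

```bash
python3 -c "
from fit import *
st()
for n in('side','top'):
    p,d=capture(n);np.savez(n+'20.npz',p=p,d=d)
crop('s','side20.npz',(205,220,285,265),'aa1.png',10)
crop('s','top20.npz',(140,145,200,225),'aa2.png',8)
crop('s','top16.npz',(140,145,200,225),'aa3.png',8)
"
```

```text
t 28.93 pos [422.3 397.2 338.6] yaw -5.14 tilt 1.79 F [ 0.   0.1 -0.9] w 36.6
```

View pics/aa1.png

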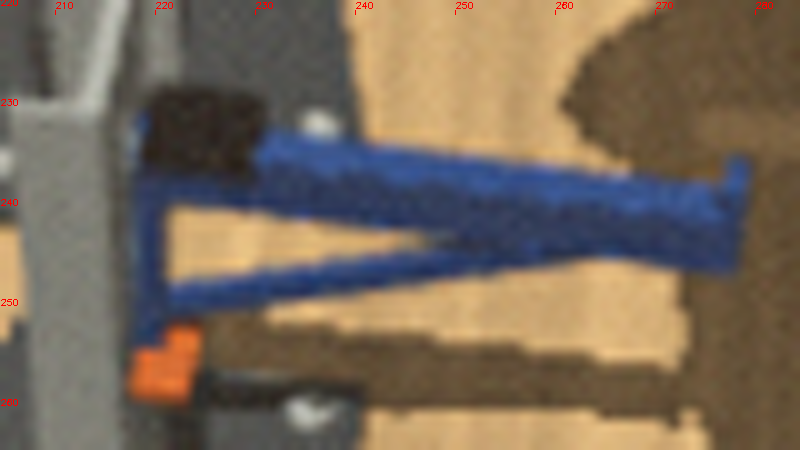

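View pics/aa2.png

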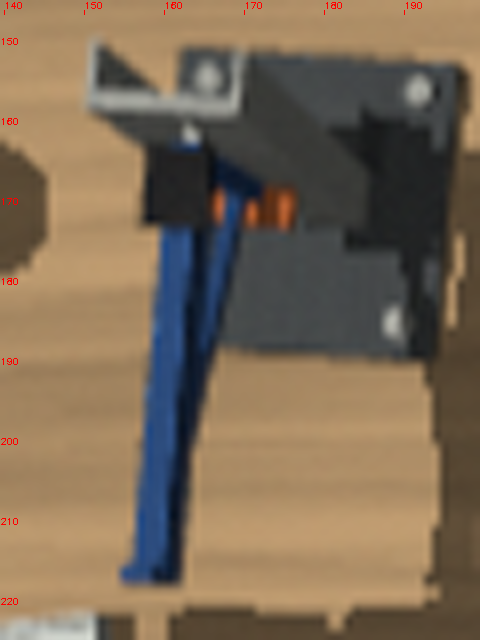

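View pics/aa3.png

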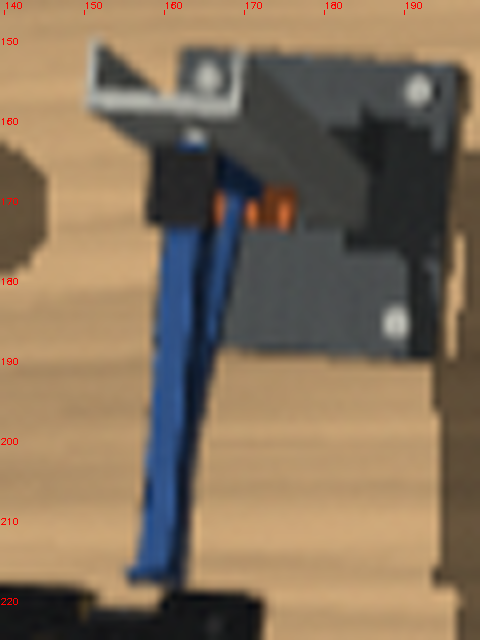

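```bash
python3 - <<'E'
from fit import *
np.set_printoptions(suppress=True)
off={'side':np.array([.22,-.53]),'top':np.array([-.99,-.21])}
def bf(BS,BT,g0,roll=True):
    def res(v):
        return np.r_[(proj('side',brpt(v[:5],[a for a,_ in BS],v[5]))+off['side']-[b for _,b in BS]).ravel(),(proj('top',brpt(v[:5],[a for a,_ in BT],v[5]))+off['top']-[b for _,b in BT]).ravel(),[v[5]/.03]]
    r=least_squares(res,g0,x_scale=[1,1,1,.01,.01,.01],loss='soft_l1',f_scale=.7)
    C=np.sqrt(np.diag(np.linalg.pinv(r.jac.T@r.jac)*.16))
    print(r.x[:3].round(1),'yaw pitch roll',np.degrees(r.x[3:]).round(2),'sd',np.degrees(C[3:]).round(2),'res',r.fun.round(1))
print('full')
bf([((-90,-6,24),(274.5,173.5)),((70,6,-78),(222.4,204.75)),((67,-12,18),(221.75,178.5)),((37,-12,18),(231.4,178)),((-90,6,-12),(275.1,184.5))],
   [((67,12,18),(223.3,159.2)),((67,-12,18),(231.2,157.5)),((-90,6,24),(235.8,211.7)),((-90,-6,24),(240.3,211.2))],[560,50,178,.15,0,0])
f=lambda X,Y:(205+X/10-.5,220+Y/10-.5); g=lambda X,Y:(140+X/8-.5,145+Y/8-.5)
print('ours')
bf([((-90,-6,24),f(750,155)),((70,6,-78),f(135,345)),((67,-12,18),f(153,87)),((37,-12,18),f(265,95)),((-90,6,-12),f(740,272)),((70,-6,12),f(137,115))],
   [((67,12,18),g(150,145)),((67,-12,18),g(210,148)),((37,12,18),g(142,222)),((-90,6,24),g(130,583)),((-90,-6,24),g(180,583)),((62,0,-78),g(237,193))],[567,234,174,-.07,-.03,0])
E
```

```text
full
[576.4  31.9 171.1] yaw pitch roll [10.38  0.65 -0.65] sd [0.39 0.56 0.75] res [ 1.  -0.2 -0.2  0.6 -0.4  0.   0.3 -0.5  0.6  0.4 -0.1 -0.   0.1 -0.
  0.2 -0.2 -0.1 -0.6 -0.4]
ours
[567.8 235.9 173.3] yaw pitch roll [-3.04 -2.55  0.02] sd [0.46 0.56 0.59] res [ 0.1 -0.3 -0.6  0.9 -0.1 -0.4  0.1  0.  -0.6  0.1  0.  -0.2 -0.6 -0.
  0.2 -0.2 -0.1  0.7  0.7  0.  -1.3  0.1  0.8  0.7  0. ]
```

```bash
python3 -c "
from station import *
print(observe()['t'],finish_job())"
```

```text
the job is handed in; nothing more can be done
29.025 None
```

The bracket is out of its rest, hooked by both claws into the empty post, and the orange tab is pushed down. The job was handed in at 29.0 s with the arm clear of everything. Two of my checks did not come out clean: how level the bracket hangs, and how hard the tab was pushed.

**What I did:** I gripped the large blue bracket, not the small blue or the turquoise one. I lifted it over the full post and slid the claws into the slots. Lowering it hooked the nibs and let the foot drive the tab down. After letting go, I pressed the pad with shut fingers at up to 15 N and backed off.

**Tab at its stop:** Three further presses at 8 to 15 N gave no more movement. The images show about 7.3 mm of tab travel, against a nominal 8 mm less up to 1 mm it may have started down. The grip height corrected for the droop was about 177 mm against 178 mm locked, within my measuring error of 1 to 2 mm.

**Level, not fully met:** The bracket droops about 1.5 to 2.5° at its free end, while the bracket on the full post looks level to within about 0.6°. I put this down to the 2 mm play of the claws behind the strip, which allows about 1.7°, but I did not test that. Sideways tilt is about 0°.

**Push force:** The wrist reading touched 23 N for one row at the stop. With the bracket's weight, the tab may have briefly taken about 27 N, slightly over the 25 N advised. I saw no harm in the pictures.

In the last top view nothing else on the table appears to have moved.

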